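Load the polisher and latch its splash guard

ROBOT

A 7-joint arm with a two-finger parallel gripper is mounted at the origin on the work surface. World frame = base frame: x ahead of the robot, y to its left, z up, the work surface at z = 0. Lengths are in m, angles in degrees, forces in N, time in s.
With the tool pointing down it reaches from about 0.4 to 0.875 m from the base axis. Payload 19.3 kg.
Tool frame: the origin (TCP) lies at the very end of the fingers, on their centre line; the grasp point (between the pads) lies 19 mm behind it (robot.pinch_z is the z of the grasp point in the tool frame, in m); z points along the fingers, x is the direction in which the jaws open and shut, and the axes are right-handed (so a half turn about z gives the same grasp; the last joint's range is limited). The gripper opens to 85 mm and grips with 20 to 120 N. Pads are 22 mm wide; open, the fingers measure 114 mm over their backs; the gripper's body (76 mm by 85 mm) begins 54 mm behind the grasp point. The pads swing forward as they close: fully open they stand 13 mm farther back than shut.
Start: joints at [-72.491, 29.874, -2.08, 91.645, 1.215, 58.505, -6.463], TCP at [0.229, 0.581, 0.231] pointing down, gripper open.
Joint ranges: [-166.77, 166.77], [-17.47, 122.26], [-85.68, 81.53], [9.62, 139.38], [-72.42, 252.41], [9.2, 110.78], [-144.41, 144.41]. Speed limits (degrees/s): [108.29, 108.29, 136.94, 136.94, 172.46, 172.46, 172.46].

INTERFACE

Orientations are given as [roll, pitch, yaw] about the fixed x, y, z axes, in that order (R = Rz(yaw) Ry(pitch) Rx(roll)).
In Python, from rig import robot gives the robot as it stands.
- The arm moves only by the tool jog_arm, never from a script. Its arguments are lists of equal length, an entry for each row: "angular": the turn, a rotation vector about the tool's x, y, z in rad, a list of three; "linear": the shift along the tool's x, y, z in mm, a list of three; "claw": the finger opening in mm, from 0 to 85.4. In form: {"angular": [[rx, ry, rz], ...], "linear": [[x, y, z], ...], "claw": [claw, ...]}. A call has 1 to 5 rows; each row shifts and turns the pose as measured when the row begins, along the tool's axes as they then stand; what a row does not reach is not made up. A row lasts 1/8 s, in which the tool goes at most 62.5 mm and 10.7 degrees, less where a joint would pass 70% of its speed; a pose out of reach is approached as far as the arm can. A call is refused whole if a number of a shift passes 62.5 or a number of a turn 0.188, either way. A call with a gripper value outside its range is refused whole. The fingers move at their own pace and stop on an object; the grip force is fixed at half the most. Time passes only in rows, so rows that do not move let the fingers close. It gives the time, the measured TCP pose, the force and the opening at its end, in the units of the state.
- robot.state(): the state, without advancing time (a new reading comes with each control period).
- robot.get_image(name): name is "scene" or "side" or "wrist"; returns (picture, depth): 420x560x3 uint8, red, green, blue; 420x560 float32, m along the optical axis (not along the pixel's ray), 0 where there is no reading.
- robot.camera_info(name): a dict with "camera_matrix" (3x3 intrinsics, pixels), "D" ([k1, k2, p1, p2, k3] as OpenCV has them; the pictures are not rectified), "rvec" (rotation vector, rad) and "tvec" (3), from world to camera coordinates, as OpenCV has them; the wrist camera has in their place "mount" (4x4, takes a point from camera to tool coordinates, whose origin is the TCP and whose axes are the tool frame's). Camera axes: x right, y down, z forward; pixel columns grow to the right and rows downward; lengths in m; the calibration is good to about 2 mm. A picture is of the moment at which its call begins: read the wrist's pose just before it. camera_info takes no time and is no camera call.
- robot.close_job(): hands the job in, once; it reports no verdict.
The state is a dict: "t": time; "joint_positions": joint angles; "qd": joint speeds; "joint_efforts": joint torques, N m; "tcp_pos": TCP position; "eef_rot": TCP orientation; "ft_force": force on the tool from outside, world axes, zero at the start; "torque": the same for the moment, N m; "gripper_width": finger opening in m.
Only numpy, scipy, OpenCV 4.12 (cv2) and the standard library are available. Lean on these libraries where they do the work, as an engineer would, in place of code of your own. Each camera call takes 0.05 s, during which the arm holds its last target. There are 200 camera calls.

TASK

Set up the polishing machine: take the smaller of the two glass blanks out of the wooden rack, lay it flat on the cork pad and let go, then take it again by its rim and lower it level into the machine's chuck, without dropping it or tipping it in on its edge. Then slide the clear splash guard shut over it, without slamming it, until its latch clicks home over the keeper and it stays shut by itself. Leave the larger blank, the jars and the iron lap where they are.

Things in the scene. Friction and masses are not known exactly. Their poses are not given: they have to be found in the camera images.
- machine: bench polishing machine, green casting 270 x 470 mm with a flat deck 85 mm high. Fixed; origin at the centre of its underside on the table, z up, y along its long side: the chuck and the end plate are at its -y end, the open guard parks at its +y end. The end plate stands 98 mm above the deck, the keeper on it up to 202 mm above the table.
- chuck (a point): centre of the floor of the machine's round steel chuck (machine's axes), 107 mm above the table, 110 mm towards -y from the machine's centre. A low lip stands 6 mm above this floor, inner diameter 67, outer 81 mm; round it, inner radius 77 mm, is a pan whose rim is level with the lip. Open from above while the guard is open.
- guard (a joint): splash guard: clear tunnel in an aluminium frame, 188 mm across, 170 mm long (machine's y), 100 mm high above the deck, open below and towards the end plate. Slides along the machine's y; value in m: 0 = latched, centred over the chuck; grows as it opens towards +y; starts 0.160 to 0.190 (chuck uncovered); hard stop -0.004. Drag about 2 N; in the last 10 mm sprung buffers push back with 6 to 10 N.
- guard_handle (a point): middle of the handle bar on the guard's top: steel, 12 mm diameter, 100 mm long, along the machine's x, its axis 35 mm above the guard's top (220 mm above the table) and 50 mm towards -y from the guard's trailing end face. The point has the machine's axes.
- guard_end (a point): middle of the outside of the guard's flat trailing end panel (looks to the machine's +y), 145 mm above the table, 180 mm wide and 92 mm high; a good place to push. The point has the machine's axes.
- latch (a joint): spring latch: 18 mm wide hooked lever on top of the guard's leading edge. In rad: 0 = hook down; rises to about 0.12 as it rides over the keeper pin on the end plate in the guard's last 14 mm (push of 10 to 15 N in all), and snaps to 0 with a click as the guard reaches 0. Let go, the buffers then hold the guard at about 0 on the hook; if it has not caught they throw it back by some 13 mm.
- blank: the smaller glass blank, a pale ground-glass disc of 60 mm diameter and 20 mm thickness, 0.14 kg (0.11 to 0.17). Origin at its centre; its own x axis is the axis of the disc. At the start it stands on edge in a slot of the rack with that axis level.
- large_blank: the larger glass blank, 76 mm diameter, 20 mm thick, on edge in the rack's other slot, 62 mm from the first between middles. Leave it.
- rack: plywood rack 160 x 104 x 40 mm (x, y, z), fixed; origin at the centre of its underside. Two slots run along its y at x = -31 and +31 mm, each 23 mm wide, 80 mm long, closed at the ends, floor 12 mm above the table; the blanks stand in them with their axes along the rack's x and show above the rack's top. Which blank is in which slot varies.
- pad: cork pad 150 x 150 x 8 mm, fixed, flat on the table; origin at the centre of its underside.
- grit_jar: closed glass jar, 68 mm diameter, 85 mm high. Origin at the centre of its underside. Leave it.
- rouge_jar: closed glass jar, 56 mm diameter, 65 mm high. Origin at the centre of its underside. Leave it.
- lap: iron polishing lap, a disc of 80 mm diameter with a knobbed stem, 72 mm high. Origin at the centre of its underside. Leave it.
Not all that is in view belongs to the job. Leave any orange look-alike of the blank alone. Of the things shaped like the pad, the cork one is meant.

How it is judged:
By the outcome, as a careful person would: the job done as asked, in the order asked, and still so for the second after the job is handed in, with the robot touching nothing.
It also fails if it takes over 72 s, if anything falls off the work surface, if the arm or the gripper's body presses on something with over 40 N, if the wrist force passes 120 N, or if a joint passes its speed limit or range.

## Working session

There is one attempt and no reset: what is moved stays moved. The work goes in short steps, Python scripts to look and compute and a tool call to move; the robot and the scene stay as the last step left them, time stands still between calls to the robot, and variables do not carry over. Pictures are saved under pics/ and viewed, about 8 in all and at most 12, crops included, and the job is handed in when it is done.

Besides the shell and the picture viewer there is one more tool, called after "Emit:" as a command line: name --argument value ..., lists and objects as JSON in quotes. jog_arm: Moves the arm, as the interface text tells. Its arguments: {"type":"object","properties":{"angular":{"type":"array","items":{"type":"array","items":{"type":"number"}}},"linear":{"type":"array","items":{"type":"array","items":{"type":"number"}}},"claw":{"type":"array","items":{"type":"number"}}},"required":["angular","linear","claw"]}

```bash
mkdir -p pics; ls; cat > h.py <<'E'
import numpy as np,cv2
from scipy.spatial.transform import Rotation as R
from rig import robot
def T_tool(s):
    T=np.eye(4);T[:3,:3]=R.from_euler('xyz',s['eef_rot'],degrees=True).as_matrix();T[:3,3]=s['tcp_pos'];return T
def cam2world(name,s):
    i=robot.camera_info(name)
    if 'mount' in i: return T_tool(s)@np.array(i['mount'])
    T=np.eye(4);T[:3,:3]=cv2.Rodrigues(np.array(i['rvec'],float))[0];T[:3,3]=np.ravel(i['tvec']);return np.linalg.inv(T)
def grab(name,tag=None):
    s=robot.state();im,d=robot.get_image(name)
    i=robot.camera_info(name);K=np.array(i['camera_matrix'],float);D=np.array(i['D'],float)
    h,w=d.shape;u,v=np.meshgrid(np.arange(w),np.arange(h))
    n=cv2.undistortPoints(np.stack([u,v],-1).reshape(-1,1,2).astype(float),K,D).reshape(h,w,2)
    P=np.concatenate([n*d[...,None],d[...,None]],-1)
    T=cam2world(name,s);P=P@T[:3,:3].T+T[:3,3];P[d==0]=np.nan
    if tag: cv2.imwrite(f'pics/{tag}.png',im[...,::-1]);np.savez(f'{tag}.npz',im=im,P=P,n=n,T=T)
    return im,P,n,T
def ray_z(n,T,uv,z):
    a=n[int(uv[1]),int(uv[0])];r=T[:3,:3]@np.array([a[0],a[1],1.]);return T[:3,3]+r*(z-T[2,3])/r[2]
E
python3 - <<'E'
from h import *
s=robot.state();print({k:np.round(v,3) for k,v in s.items()},robot.pinch_z)
a=grab('scene','scene0');b=grab('side','side0');grab('wrist','w0')
for x in(a,b):print(x[3].round(2))
cv2.imwrite('pics/both.png',np.hstack([cv2.resize(x[0],(400,300)) for x in (a,b)])[...,::-1])
E
```

```text
pics
{'t': np.float64(0.0), 'joint_positions': array([-72.492,  29.911,  -2.083,  91.674,   1.215,  58.503,  -6.465]), 'qd': array([ 0.043, -0.014, -0.119,  0.016,  0.072, -0.032, -0.044]), 'joint_efforts': array([ 1.0000e-03, -9.2711e+01,  1.9800e+00, -3.6992e+01,  1.8000e-02,
        8.0000e-03,  0.0000e+00]), 'tcp_pos': array([0.229, 0.581, 0.231]), 'eef_rot': array([1.79996e+02, 6.50000e-02, 6.84690e+01]), 'ft_force': array([-0.265,  0.012,  0.968]), 'torque': array([0.019, 0.02 , 0.045]), 'gripper_width': np.float64(0.085)} -0.0187
[[-0.7   0.6  -0.38  0.98]
 [ 0.71  0.6  -0.36  0.33]
 [ 0.01 -0.53 -0.85  1.32]
 [ 0.    0.    0.    1.  ]]
[[ 0.77 -0.49  0.42 -0.02]
 [-0.64 -0.6   0.49 -0.72]
 [ 0.01 -0.64 -0.77  1.04]
 [ 0.    0.    0.    1.  ]]
```

View pics/scene0.png

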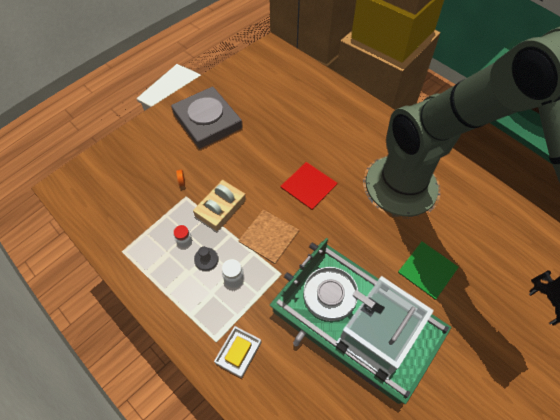

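View pics/side0.png

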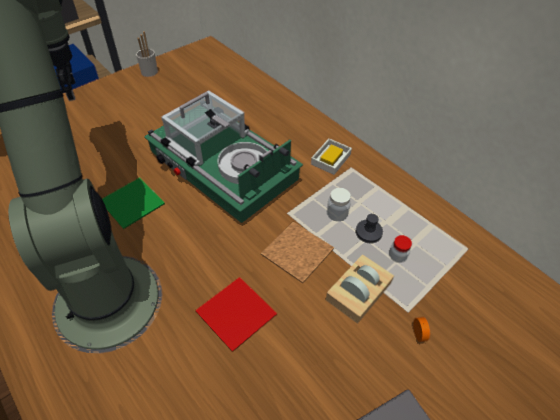

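The two rack blanks are at scene pixels (224,192) and (212,208). The look-alikes are the orange disc at (181,178) and the disc on the dark box at (205,110). The cork pad is at (269,236); the red one at (310,185) and the green one at (429,270) are decoys. The machine is at (360,318) with the chuck at (330,293). Next I measure these.

```bash
python3 - <<'E'
from h import *
def rect(p):
    r=cv2.minAreaRect((p[:,:2]*1000).astype(np.float32));return np.round(r[0],1),np.round(r[1],1),round(r[2],1)
for nm,win_r,win_p,win_m in (('scene0',(190,180,248,230),(238,208,300,264),(270,235,455,400)),('side0',(325,252,396,320),(258,218,336,282),(145,90,305,220))):
    z=np.load(nm+'.npz');P,im=z['P'],z['im'].astype(int)
    def sel(w):
        q=P[w[1]:w[3],w[0]:w[2]].reshape(-1,3);c=im[w[1]:w[3],w[0]:w[2]].reshape(-1,3);return q,c
    q,c=sel(win_r)
    top=q[abs(q[:,2]-.04)<.004];print(nm,'rack',len(top),rect(top))
    hi=q[(q[:,2]>.049)]
    _,lab,cen=cv2.kmeans((hi*1000).astype(np.float32),2,None,(3,50,.1),5,2)
    for k in(0,1):
        h=hi[lab[:,0]==k];print(' blank',len(h),h.mean(0).round(4),h.max(0).round(4),'zmax',np.percentile(h[:,2],97).round(4),rect(h))
    q,c=sel(win_p)
    m=(c[:,0]-c[:,2]>40)&(c[:,0]>120)&(abs(q[:,2]-.008)<.004);print(' pad',m.sum(),rect(q[m]),np.median(q[m,2]))
    q,c=sel(win_m)
    g=(c[:,1]-c[:,0]>25)&(q[:,2]>.06)&(q[:,2]<.1);print(' mach',g.sum(),rect(q[g]),np.median(q[g,2]))
    for a in (.107,.113,.127,.18,.2,.22):
        k=abs(q[:,2]-a)<.003;print('  z',a,k.sum(),q[k].mean(0).round(3))
z=np.load('scene0.npz')
for uv in((330,293),(331,291)):print(z['P'][uv[1],uv[0]],ray_z(z['n'],z['T'],uv,.107))
big=cv2.resize(z['im'][165:405,180:460,::-1],None,fx=2.8,fy=2.5,interpolation=cv2.INTER_CUBIC)
cv2.imwrite('pics/crop.png',cv2.resize(z['im'][165:405,180:460,::-1],None,fx=2.5,fy=2.5,interpolation=cv2.INTER_CUBIC))
E
```

```text
scene0 rack 694 (array([ 541.2, -401.2]), array([162. , 108.6]), 9.2)
 blank 107 [ 0.5729 -0.3893  0.0633] [ 0.6177 -0.3464  0.0743] zmax 0.0729 (array([ 579.8, -374.4]), array([83.2, 44.2]), 64.4)
 blank 181 [ 0.512  -0.3988  0.0727] [ 0.5253 -0.3676  0.0914] zmax 0.0887 (array([ 510.2, -405.1]), array([23.3, 74.9]), 10.8)
 pad 1470 (array([ 498.5, -203.4]), array([212.5, 212.8]), 43.5) 0.007340381769595172
 mach 4378 (array([529. , 215.9]), array([270.3, 467.3]), 6.7) 0.08437425651990993
  z 0.107 802 [0.578 0.185 0.107]
  z 0.113 454 [0.568 0.159 0.112]
  z 0.127 62 [0.598 0.184 0.127]
  z 0.18 1289 [0.53  0.24  0.181]
  z 0.2 64 [0.544 0.118 0.2  ]
  z 0.22 69 [0.518 0.32  0.221]
side0 rack 1342 (array([ 570.4, -396.2]), array([231.4, 105.5]), 8.7)
 blank 378 [ 0.5028 -0.4105  0.073 ] [ 0.5239 -0.3711  0.0912] zmax 0.0883 (array([ 505.3, -407.4]), array([24.1, 74.1]), 10.5)
 blank 212 [ 0.5652 -0.4004  0.0632] [ 0.5836 -0.3684  0.0757] zmax 0.0736 (array([ 567.8, -397.8]), array([25.3, 57.7]), 8.4)
 pad 2245 (array([ 499.5, -189.2]), array([226.4, 218.4]), 52.1) 0.008236153352394693
 mach 2605 (array([524.3, 214.9]), array([270.2, 471.3]), 7.0) 0.08592434885350364
  z 0.107 625 [0.499 0.159 0.107]
  z 0.113 499 [0.512 0.152 0.113]
  z 0.127 133 [0.516 0.119 0.127]
  z 0.18 437 [0.519 0.154 0.181]
  z 0.2 68 [0.535 0.122 0.2  ]
  z 0.22 51 [0.508 0.315 0.22 ]
[0.54392792 0.10698394 0.10407238] [0.54497139 0.10752154 0.107     ]
[0.53855586 0.10563156 0.10783279] [0.53825441 0.10547722 0.107     ]
```

View pics/crop.png

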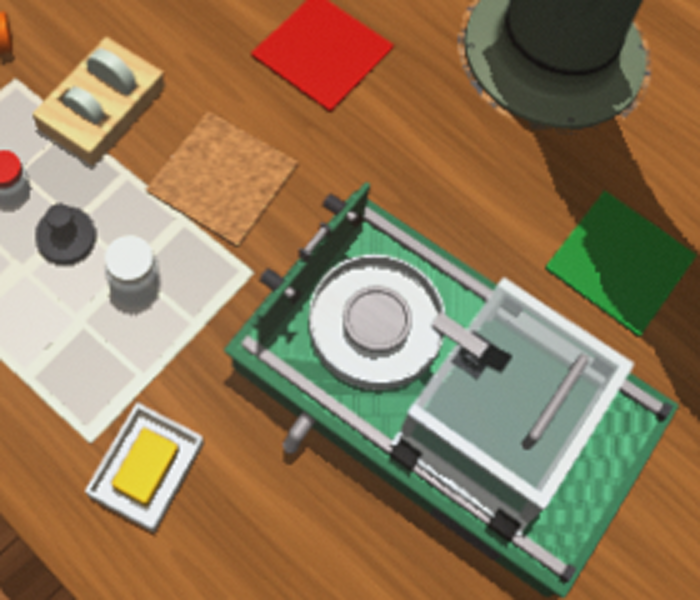

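```bash
cat >> h.py <<'E'
def rot(yaw,tilt=0,side=0):
    """tool down with given yaw, then tilted by tilt deg about tool y"""
    return R.from_euler('xyz',[180,0,yaw],degrees=True)*R.from_euler('y',tilt,degrees=True)
def plan(*wps,claw=85,step=60,ang=.17):
    """wps: (pos m, Rotation)"""
    s=robot.state();p=np.array(s['tcp_pos'])*1000;q=R.from_euler('xyz',s['eef_rot'],degrees=True)
    A=[];L=[]
    for pos,r in wps:
        while 1:
            d=np.array(pos)*1000-p;w=(q.inv()*r).as_rotvec()
            n=max(np.abs(d).max()*1.0/step,np.linalg.norm(d)/62,np.linalg.norm(w)/ang)
            if n<.01:break
            k=max(1,np.ceil(n-.02));l=np.round(q.inv().apply(d/k),0 if np.linalg.norm(d/k)>15 else 1);a=np.round(w/k,3)
            A.append(a.tolist());L.append(l.tolist());p=p+q.apply(l);q=q*R.from_rotvec(a)
            if k==1:break
    print('now',np.round(s['tcp_pos'],4),np.round(s['eef_rot'],1),'j',np.round(s['joint_positions'],1),'F',np.round(s['ft_force'],1),'w',round(float(s['gripper_width']),4),'t',round(float(s['t']),2))
    for i in range(0,len(A),5):print('"angular":',A[i:i+5],'"linear":',L[i:i+5],'n',len(A[i:i+5]))
E
python3 - <<'E'
from h import *
z=np.load('scene0.npz');print('pad',[ray_z(z['n'],z['T'],(180+a/2.5,165+b/2.5),.008).round(4).tolist()[:2] for a,b in((212,113),(298,160),(238,243),(148,190))])
plan(([.45,.35,.34],rot(40)),([.55,-.05,.34],rot(9)),([.545,-.38,.26],rot(9)))
E
```

```text
pad [[0.4417, -0.2802], [0.4105, -0.1404], [0.5557, -0.1109], [0.5865, -0.2518]]
now [0.2293 0.5811 0.2309] [1.80e+02 1.00e-01 6.85e+01] j [-72.5  29.9  -2.1  91.7   1.2  58.5  -6.5] F [ 0.1 -0.9  0.4] w 0.0851 t 0.15
"angular": [[0.0, 0.0, 0.083], [0.0, 0.0, 0.083], [0.0, 0.0, 0.083], [0.0, 0.0, 0.083], [0.0, 0.0, 0.082]] "linear": [[-22.0, 48.0, -18.0], [-18.0, 50.0, -18.0], [-14.0, 52.0, -18.0], [-10.0, 52.0, -18.0], [-6.0, 53.0, -19.0]] n 5
"angular": [[0.0, 0.001, 0.083], [0.0, -0.0, 0.077], [0.0, -0.0, 0.077], [0.0, -0.0, 0.077], [0.0, -0.0, 0.077]] "linear": [[-1.0, 54.0, -18.0], [-26.0, 53.0, 0.0], [-22.0, 55.0, 0.0], [-17.0, 56.0, 0.0], [-13.0, 57.0, 0.0]] n 5
"angular": [[0.0, -0.0, 0.078], [0.0, -0.0, 0.077], [0.0, -0.0, 0.078], [0.0, -0.0, -0.0], [0.0, -0.0, -0.0]] "linear": [[-8.0, 58.0, 0.0], [-4.0, 59.0, 0.0], [1.0, 59.0, 0.0], [-10.0, 54.0, 13.0], [-9.0, 54.0, 13.0]] n 5
"angular": [[0.0, -0.0, -0.0], [0.0, -0.0, -0.0], [0.0, -0.0, -0.0], [0.0, -0.0, -0.0]] "linear": [[-10.0, 54.0, 14.0], [-9.0, 54.0, 13.0], [-10.0, 54.0, 14.0], [-9.0, 55.0, 13.0]] n 4
```

Emit:
jog_arm --angular '[[0,0,0.083],[0,0,0.083],[0,0,0.083],[0,0,0.083],[0,0,0.083]]' --linear '[[-22,48,-18],[-18,50,-18],[-14,52,-18],[-10,52,-18],[-6,53,-19]]' --claw '[45,45,45,45,45]'

```text
t: 0.78
tcp_pos: [0.4137, 0.3844, 0.3218]
eef_rot: [-180.0, 0.3, 44.4]
ft_force: [0.8, 0.5, 0.3]
gripper_width: 0.0449
```

Emit:
jog_arm --angular '[[0,0,0.083],[0,0,0.077],[0,0,0.077],[0,0,0.077],[0,0,0.077]]' --linear '[[-1,54,-18],[-26,53,0],[-22,55,0],[-17,56,0],[-13,57,0]]' --claw '[45,45,45,45,45]'

```text
t: 1.4
tcp_pos: [0.5077, 0.1077, 0.3417]
eef_rot: [179.9, 0.2, 21.2]
ft_force: [0.9, 0.7, 0.7]
gripper_width: 0.0449
```

Emit:
jog_arm --angular '[[0,0,0.077],[0,0,0.077],[0,0,0.077],[0,0,0],[0,0,0]]' --linear '[[-8,58,0],[-4,59,0],[1,59,0],[-10,54,13],[-9,54,13]]' --claw '[45,45,45,45,45]'

```text
t: 2.02
tcp_pos: [0.5436, -0.1833, 0.3162]
eef_rot: [179.9, 0.0, 7.5]
ft_force: [0.9, -0.2, 0.1]
gripper_width: 0.0448
```

```bash
python3 - <<'E'
from h import *
plan(([.545,-.39,.25],rot(9)))
E
```

```text
now [ 0.5436 -0.1833  0.3162] [179.9   0.    7.5] j [ -7.4  22.5  27.9  94.6 -11.2  65.8  30.8] F [ 0.9 -0.2  0.1] w 0.0448 t 2.02
"angular": [[0.001, 0.0, -0.006], [0.0, 0.0, -0.007], [0.001, 0.0, -0.006], [0.0, 0.001, -0.007]] "linear": [[-6.0, 51.0, 17.0], [-7.0, 51.0, 16.0], [-7.0, 51.0, 17.0], [-8.0, 52.0, 16.0]] n 4
```

Emit:
jog_arm --angular '[[0,0,-0.006],[0,0,-0.006],[0,0,-0.006],[0,0,-0.006]]' --linear '[[-6,51,17],[-7,51,17],[-7,51,17],[-8,52,16]]' --claw '[45,45,45,45]'

```text
t: 2.52
tcp_pos: [0.5441, -0.3967, 0.247]
eef_rot: [179.9, 0.0, 9.0]
ft_force: [0.4, 0.1, 1.7]
gripper_width: 0.0453
```

```bash
python3 - <<'E'
from h import *
im,P,n,T=grab('wrist','w1')
plan(([.545,-.39,.25],rot(9)))
s=robot.state()
Rt=lambda e:R.from_euler('xyz',e,degrees=True).as_matrix()
import itertools
data=[([-72.492,29.911,-2.083,91.674,1.215,58.503,-6.465],[179.996,.065,68.469]),([-7.4,22.5,27.9,94.6,-11.2,65.8,30.8],[179.9,0,7.5]),(s['joint_positions'],s['eef_rot'])]
for sg in itertools.product((1,-1),repeat=4):
  C=[]
  for j,e in data:
    M=R.identity()
    for k,a in enumerate(j): M=M*R.from_euler('z' if k%2==0 else 'y',a*(sg[k//2] if k%2==0 else 1),degrees=True)
    C.append(M.inv()*R.from_matrix(Rt(e)))
  print(sg,[(C[0].inv()*c).magnitude()*57.3 for c in C[1:]],C[0].as_euler('xyz',degrees=True).round(1))
E
```

```text
now [ 0.5408 -0.4036  0.2446] [179.8   0.3   8.7] j [ 15.5  36.5  26.7  83.5 -16.9  64.1  53.8] F [-8.2 -3.9 -4.2] w 0.0447 t 2.58
"angular": [[0.003, 0.004, -0.005]] "linear": [[6.0, -13.0, -5.0]] n 1
(1, 1, 1, 1) [121.9698804621505, 119.55520261109113] [-0.  -0.1 43.1]
(1, 1, 1, -1) [163.52136776049937, 119.93158011269917] [-0.  -0.1 30.1]
(1, 1, -1, 1) [112.58356456209133, 106.06269197651693] [-1.7  1.1 44.3]
(1, 1, -1, -1) [174.02656390097417, 137.66597828489907] [-1.7  1.1 31.4]
(1, -1, 1, 1) [69.30155954393423, 77.29750362745801] [ 1.5 -1.5 46.7]
(1, -1, 1, -1) [141.7701225122631, 167.6056044696772] [ 1.5 -1.5 33.7]
(1, -1, -1, 1) [55.63574033878557, 55.42428850337559] [-0.  -0.1 47.9]
(1, -1, -1, -1) [130.17081169519275, 175.96464137442302] [-0.  -0.1 35. ]
(-1, 1, 1, 1) [8.22619002415398, 56.41206444819292] [   0.    0. -172.]
(-1, 1, 1, -1) [66.31217055055545, 64.13302129221165] [  0.    0.  175.1]
(-1, 1, -1, 1) [29.151684289982818, 78.99125068160275] [ 2.100e+00 -1.000e-01 -1.707e+02]
(-1, 1, -1, -1) [59.93068164852903, 57.44487521058142] [ 2.100e+00 -1.000e-01  1.764e+02]
(-1, -1, 1, 1) [67.52735058742358, 107.89488587752973] [  -2.1    0.2 -168.3]
(-1, -1, 1, -1) [24.475228084646556, 35.4154338768201] [ -2.1   0.2 178.7]
(-1, -1, -1, 1) [74.558363826669, 120.54032060950703] [   0.     0.  -167.1]
(-1, -1, -1, -1) [0.1369852637161522, 0.0008430927921377764] [  0.   0. 180.]
```

View pics/w1.png

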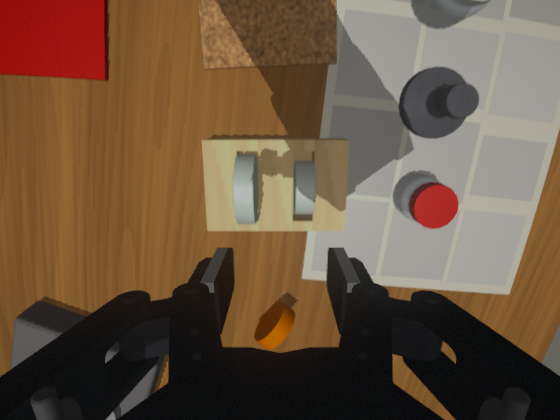

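```bash
cat >> h.py <<'E'
def fk(j,L):
    M=R.identity();p=np.zeros(3);l=iter(L)
    for k,a in enumerate(j):
        if k%2==0:p=p+M.apply([0,0,next(l)])
        M=M*R.from_euler('z' if k%2==0 else 'y',-a if k%2==0 else a,degrees=True)
        if k==3:p=p+M.apply([next(l),0,0]) if len(L)>4 else p
    return p,M*R.from_euler('z',180,degrees=True)
E
python3 - <<'E'
from h import *
from scipy.optimize import least_squares
s=robot.state()
data=[([-72.492,29.911,-2.083,91.674,1.215,58.503,-6.465],[.2293,.5811,.2309]),([-7.4,22.5,27.9,94.6,-11.2,65.8,30.8],[.5436,-.1833,.3162]),(s['joint_positions'],s['tcp_pos'])]
f=lambda L:np.concatenate([fk(j,L)[0]-p for j,p in data])
o=least_squares(f,[.3,.4,.4,.3]);print(o.x.round(4),(o.fun*1000).round(1))
z=np.load('w1.npz');P,im=z['P'],z['im']
def rect(p):
    r=cv2.minAreaRect((p[:,:2]*1000).astype(np.float32));return np.round(r[0],1),np.round(r[1],1),round(r[2],1)
q=P[130:240,195:355].reshape(-1,3);t=q[abs(q[:,2]-.04)<.003];print('rack',rect(t))
for w in((150,280,225,325),(145,225,235,270)):
    q=P[w[0]:w[2],w[1]:w[3]].reshape(-1,3);h=q[q[:,2]>.048];print(len(h),np.nanmedian(h,0).round(4),rect(h),np.percentile(h[:,2],98))
for w in((430,60,490,140),(400,170,460,230)):
    q=P[w[1]:w[3],w[0]:w[2]].reshape(-1,3)
E
```

```text
[7.6778 0.4467 0.4804 7.5807] [-58.6  18.3   2.   11.9  21.5  -3.9  -9.9  -3.7   2. ]
rack (array([ 539.5, -401.2]), array([160.4, 104.4]), 9.0)
1055 [ 0.5694 -0.3913  0.0692] (array([ 570.3, -395.4]), array([20.1, 56.7]), 8.4) 0.07368880023999483
1570 [ 0.5096 -0.399   0.0834] (array([ 509.2, -405.1]), array([20.3, 73.1]), 9.0) 0.08957125873716007
```

```bash
python3 - <<'E'
from h import *
plan(([.5702,-.396,.12],rot(9)),([.5702,-.396,.053],rot(9)),step=45)
E
```

```text
now [ 0.5408 -0.4036  0.2446] [179.8   0.3   8.7] j [ 15.5  36.5  26.7  83.5 -16.9  64.1  53.8] F [-8.2 -3.9 -4.2] w 0.0447 t 2.58
"angular": [[0.001, 0.001, -0.002], [0.001, 0.002, -0.002], [0.001, 0.001, -0.001], [0.0, 0.0, -0.0], [0.0, 0.0, -0.0]] "linear": [[10.0, -1.0, 41.0], [10.0, -1.0, 42.0], [11.0, -1.0, 42.0], [-0.0, -0.0, 33.0], [-0.0, -0.0, 34.0]] n 5
```

Emit:
jog_arm --angular '[[0.001,0.002,-0.002],[0.001,0.002,-0.002],[0.001,0.001,-0.001],[0,0,0]]' --linear '[[10,-1,41],[10,-1,42],[11,-1,42],[0,0,10]]' --claw '[42,42,42,42]'

```text
t: 3.08
tcp_pos: [0.57, -0.399, 0.1048]
eef_rot: [180.0, 0.0, 8.8]
ft_force: [0.2, -0.3, 0.9]
gripper_width: 0.0419
```

```bash
python3 - <<'E'
from h import *
plan(([.5702,-.396,.053],rot(9)),step=22)
E
```

```text
now [ 0.57   -0.399   0.1048] [180.    0.    8.8] j [ 16.7  46.6  22.8  86.3 -21.   51.4  55. ] F [ 0.2 -0.3  0.9] w 0.0419 t 3.08
"angular": [[0.0, 0.0, -0.001], [0.0, 0.0, -0.002], [0.0, 0.0, -0.001]] "linear": [[0.0, -1.0, 17.0], [0.0, -1.0, 17.0], [1.0, -1.0, 18.0]] n 3
```

Emit:
jog_arm --angular '[[0,0,-0.001],[0,0,-0.001],[0,0,-0.001],[0,0,0],[0,0,0]]' --linear '[[0,-1,17],[0,-1,17],[0,-1,17],[0,0,0],[0,0,0]]' --claw '[42,42,42,15,15]'

```text
t: 3.7
tcp_pos: [0.5696, -0.3973, 0.0539]
eef_rot: [179.8, -0.1, 8.9]
ft_force: [0.1, -0.0, 5.2]
gripper_width: 0.0187
```

Emit:
jog_arm --angular '[[0,0,0],[0,0,0],[0,0,0],[0,0,0],[0,0,0]]' --linear '[[0,0,0],[0,0,-5],[0,0,-10],[0,0,-20],[0,0,-30]]' --claw '[15,15,15,15,15]'

```text
t: 4.32
tcp_pos: [0.5692, -0.3971, 0.1226]
eef_rot: [179.9, -0.1, 8.9]
ft_force: [0.1, -0.5, -1.6]
gripper_width: 0.0184
```

```bash
python3 - <<'E'
from h import *
plan(([.55,-.33,.2],rot(20)),([.48,-.2,.25],rot(40)),step=50)
E
```

```text
now [ 0.5692 -0.3971  0.1226] [ 1.799e+02 -1.000e-01  8.900e+00] j [ 16.2  45.2  23.3  86.2 -20.6  52.7  54.7] F [ 0.1 -0.5 -1.6] w 0.0184 t 4.33
"angular": [[0.001, -0.0, -0.097], [0.002, -0.001, -0.097], [-0.0, 0.0, -0.116], [-0.0, 0.0, -0.117], [-0.0, -0.0, -0.116]] "linear": [[-4.0, -35.0, -39.0], [-1.0, -34.0, -39.0], [-7.0, -49.0, -16.0], [-2.0, -49.0, -17.0], [5.0, -49.0, -16.0]] n 5
```

Emit:
jog_arm --angular '[[0.001,0,-0.097],[0.001,0,-0.097],[0,0,-0.116],[0,0,-0.116],[0,0,-0.116]]' --linear '[[-4,-35,-39],[-1,-34,-39],[-7,-49,-16],[-2,-49,-17],[5,-49,-16]]' --claw '[15,15,15,15,15]'

```text
t: 4.95
tcp_pos: [0.4774, -0.1987, 0.2601]
eef_rot: [179.4, -0.2, 40.7]
ft_force: [0.2, 0.8, -0.4]
gripper_width: 0.0186
```

```bash
python3 - <<'E'
from h import *
D=np.array([.495,-.2,.17])
r=rot(42,62);plan((D-.012*r.apply([0,0,1]),r),step=50)
E
```

```text
now [ 0.4774 -0.1987  0.2601] [179.4  -0.2  40.7] j [  0.4  18.7  19.9 107.1  -7.5  54.9  64.3] F [ 0.2  0.8 -0.4] w 0.0186 t 4.95
"angular": [[0.003, 0.154, -0.002], [0.003, 0.154, -0.002], [0.003, 0.154, -0.002], [0.003, 0.154, -0.002], [0.003, 0.154, -0.003]] "linear": [[0.2, 1.7, 12.1], [-1.6, 1.7, 12.0], [-3.4, 1.8, 11.6], [-5.2, 1.8, 10.9], [-6.8, 1.8, 10.0]] n 5
"angular": [[0.003, 0.154, -0.002], [0.004, 0.155, -0.003]] "linear": [[-8.2, 1.8, 8.8], [-9.5, 1.9, 7.4]] n 2
```

Emit:
jog_arm --angular '[[0.003,0.154,-0.002],[0.003,0.154,-0.002],[0.003,0.154,-0.002],[0.003,0.154,-0.002]]' --linear '[[0.2,1.7,6],[-1.6,1.7,6],[-3.4,1.8,6],[-5.2,1.8,6]]' --claw '[15,15,15,15]'

```text
t: 5.45
tcp_pos: [0.4834, -0.1991, 0.2431]
eef_rot: [178.9, -36.2, 43.0]
ft_force: [0.1, 0.2, -2.2]
gripper_width: 0.0187
```

```bash
python3 - <<'E'
from h import *
D=np.array([.495,-.2,.17])
r=rot(42,62);plan((D-.012*r.apply([0,0,1]),r),step=50)
E
```

```text
now [ 0.4834 -0.1991  0.2431] [178.9 -36.2  43. ] j [ 32.9  20.1   4.9 117.6 -53.5  48.6 119.1] F [ 0.1  0.2 -2.2] w 0.0187 t 5.45
"angular": [[0.002, 0.15, 0.005], [0.002, 0.15, 0.006], [0.001, 0.15, 0.005]] "linear": [[-14.0, 2.0, 18.0], [-16.0, 3.0, 15.0], [-19.0, 3.0, 13.0]] n 3
```

```bash
cat >> h.py <<'E'
def fk2(j,q):
    # q: d1,d3,d5,d7, a2,a3(elbow before),a4(after),a6, bx,by
    d1,d3,d5,d7,a2,a3,a4,a6,bx,by=q
    off={0:[0,0,d1],1:[a2,0,0],2:[0,0,d3],3:[a3,0,0],4:[a4,0,d5],5:[0,0,0],6:[a6,0,d7]}
    M=R.identity();p=np.array([bx,by,0.])
    for k,a in enumerate(j):
        p=p+M.apply(off[k]);M=M*R.from_euler('z' if k%2==0 else 'y',-a if k%2==0 else a,degrees=True)
    return p,M*R.from_euler('z',180,degrees=True)
data=[([-72.492,29.911,-2.083,91.674,1.215,58.503,-6.465],[.2293,.5811,.2309]),([-7.4,22.5,27.9,94.6,-11.2,65.8,30.8],[.5436,-.1833,.3162]),
([15.5,36.5,26.7,83.5,-16.9,64.1,53.8],[.5408,-.4036,.2446]),([16.7,46.6,22.8,86.3,-21,51.4,55],[.57,-.399,.1048]),([16.2,45.2,23.3,86.2,-20.6,52.7,54.7],[.5692,-.3971,.1226]),
([.4,18.7,19.9,107.1,-7.5,54.9,64.3],[.4774,-.1987,.2601]),([32.9,20.1,4.9,117.6,-53.5,48.6,119.1],[.4834,-.1991,.2431])]
from scipy.optimize import least_squares
x0=np.array([.36,.42,.4,.3,0,0,0,.05,0,0])
fit=least_squares(lambda q:np.concatenate([np.concatenate([fk2(j,q)[0]-p for j,p in data])*1000,(q-x0)*3]),x0)
lo=np.array([-166.77,-17.47,-85.68,9.62,-72.42,9.2,-144.41])+3;hi=np.array([166.77,122.26,81.53,139.38,252.41,110.78,144.41])-3
def ik(p,r,j0,tries=8):
    rng=np.random.default_rng(0);best=None
    for t in range(tries):
        s=np.clip(np.array(j0)+(rng.normal(0,30,7) if t else 0),lo+1,hi-1)
        f=lambda j:np.concatenate([(fk2(j,fit.x)[0]-p)*1000,(fk2(j,fit.x)[1].inv()*r).as_rotvec()*300,(j-np.array(j0))*.01])
        o=least_squares(f,s,bounds=(lo,hi))
        if best is None or o.cost<best.cost:best=o
    return best
E
python3 - <<'E'
from h import *
print(fit.x.round(3),fit.fun[:21].round(1))
j0=robot.state()['joint_positions']
D=np.array([.495,-.2,.05])
for phi in (42,20,0,-20,-60,-90,-110):
  for tl in (55,70):
    r=rot(phi,tl);b=ik(D-.012*r.apply([0,0,1]),r,j0,4);print(phi,tl,round(b.cost,1),b.x.round(0))
E
```

```text
[ 0.342  0.527  0.332  0.376 -0.166  0.031 -0.006 -0.18   0.043  0.002] [-28.9 -11.1   8.5   7.3 -13.4  -4.2   1.2   4.5 -10.4   3.5   1.6   0.6
   4.2   2.    0.1  18.8   4.9  15.3  -6.1  11.5  -9.8]
42 55 0.3 [ 88.  49. -37. 120. -45.  40. 141.]
42 70 0.5 [106.  62. -45. 118. -33.  48. 141.]
20 55 321.1 [102.  55. -58. 132. -61.  12. 141.]
20 70 341.3 [120.  71. -62. 136. -43.  16. 141.]
0 55 4097.2 [108.  55. -61. 133. -69.  12. 141.]
0 70 4784.2 [123.  70. -66. 136. -57.  12. 141.]
-20 55 14018.6 [116.  54. -63. 135. -69.  12. 133.]
-20 70 14778.7 [126.  66. -67. 136. -69.  12. 141.]
-60 55 1576.1 [-84.  88.  50. 136. -69.  12. -50.]
-60 70 1867.2 [-93. 104.  48. 136. -69.  12. -63.]
-90 55 3.1 [-88.  90.  69. 130. -48.  45. -76.]
-90 70 3.5 [-95. 103.  71. 126. -41.  56. -85.]
-110 55 3.3 [-75.  90.  78. 110. -37.  71. -90.]
-110 70 3.6 [-77.  99.  79. 102. -30.  80. -96.]
```

```bash
cat >> h.py <<'E'
def fk2(j,q):
    off=q.reshape(8,3);M=R.identity();p=np.zeros(3)
    for k,a in enumerate(j):
        p=p+M.apply(off[k]);M=M*R.from_euler('z' if k%2==0 else 'y',-a if k%2==0 else a,degrees=True)
    return p+M.apply(off[7]),M*R.from_euler('z',180,degrees=True)
x0=np.zeros((8,3));x0[0,2]=.36;x0[2,2]=.42;x0[4,2]=.4;x0[6,2]=.3;x0=x0.ravel()
def dofit():
    return least_squares(lambda q:np.concatenate([np.concatenate([fk2(j,q)[0]-p for j,p in data])*1000,(q-x0)*3]),x0)
fit=dofit()
E
python3 - <<'E'
from h import *
print(fit.x.reshape(8,3).round(3),fit.fun[:len(data)*3].round(1))
E
```

```text
[[-0.006 -0.012  0.332]
 [ 0.037 -0.006 -0.028]
 [-0.012 -0.006  0.47 ]
 [ 0.019 -0.017  0.05 ]
 [-0.003 -0.017  0.408]
 [-0.005 -0.009  0.008]
 [ 0.034 -0.009  0.304]
 [-0.008  0.003  0.004]] [-0.   0.  -0.1 -0.2  0.  -0.1  0.1 -0.   0.2 -0.4 -0.2 -0.   0.4  0.4
 -0.1  0.2 -0.2 -0.  -0.1  0.1  0.1]
```

```bash
python3 - <<'E'
from h import *
j0=robot.state()['joint_positions']
for h in(.03,):
 D=np.array([.495,-.2,h])
 for phi in (20,40,60,80,100):
  for tl in (55,68):
    r=rot(phi,tl);b=ik(D-.012*r.apply([0,0,1]),r,j0,4);w=b.x;print(phi,tl,round(b.cost,2),w.round(0))
E
```

```text
20 55 2269.91 [ 84.  64. -50. 122. -61.  12. 141.]
20 68 2193.57 [ 97.  85. -59. 119. -41.  12. 141.]
40 55 0.45 [ 82.  65. -50. 120. -48.  15. 141.]
40 68 0.59 [ 90.  79. -55. 117. -39.  19. 141.]
60 55 0.23 [ 65.  59. -31. 107. -42.  42. 141.]
60 68 0.35 [ 73.  70. -39. 103. -37.  47. 141.]
80 55 0.22 [ 54.  61. -23.  94. -32.  61. 141.]
80 68 0.33 [ 59.  70. -29.  89. -31.  69. 141.]
100 55 0.33 [ 47.  64. -23.  83. -19.  75. 141.]
100 68 0.43 [ 50.  73. -27.  76. -21.  85. 141.]
```

Emit:
jog_arm --angular '[[0,0,0.185],[0,0,0.185],[0,0,0.185],[0,0,0.185],[0,0,0.185]]' --linear '[[0,0,0],[0,0,0],[0,0,0],[0,0,0],[0,0,0]]' --claw '[15,15,15,15,15]'

```text
t: 6.08
tcp_pos: [0.4811, -0.2053, 0.2488]
eef_rot: [-150.0, -22.0, -17.0]
ft_force: [0.1, 0.3, -0.8]
gripper_width: 0.0186
```

Emit:
jog_arm --angular '[[0,0,0.185],[0,0,0.185],[0,0,0.185],[0,0,0.185],[0,0,0.185]]' --linear '[[0,0,0],[0,0,0],[0,0,0],[0,0,0],[0,0,0]]' --claw '[15,15,15,15,15]'

```text
t: 6.7
tcp_pos: [0.4817, -0.2063, 0.2564]
eef_rot: [-143.9, 8.6, -62.1]
ft_force: [0.2, -0.3, -0.8]
gripper_width: 0.0187
```

Emit:
jog_arm --angular '[[0,0,0.185],[0,0,0.185],[0,0,0.185],[0,0,0.185],[0,0,0.185]]' --linear '[[0,0,0],[0,0,0],[0,0,0],[0,0,0],[0,0,0]]' --claw '[15,15,15,15,15]'

```text
t: 7.32
tcp_pos: [0.4824, -0.2069, 0.2641]
eef_rot: [-163.8, 34.1, -113.7]
ft_force: [0.3, -0.2, -1.3]
gripper_width: 0.0186
```

```bash
python3 - <<'E'
from h import *
D=np.array([.49,-.175,.13])
r=rot(55-180,-62);plan((D-.012*r.apply([0,0,1]),r),step=50)
E
```

```text
now [ 0.4824 -0.2069  0.2641] [-163.8   34.1 -113.7] j [ 13.5  20.8  31.3 118.  -61.2  57.3 -34.7] F [ 0.3 -0.2 -1.3] w 0.0186 t 7.33
"angular": [[-0.032, -0.115, 0.05], [-0.032, -0.115, 0.05], [-0.032, -0.115, 0.05], [-0.032, -0.116, 0.05]] "linear": [[13.0, 10.0, 28.0], [17.0, 9.0, 26.0], [21.0, 7.0, 25.0], [23.0, 4.0, 22.0]] n 4
```

Emit:
jog_arm --angular '[[-0.032,-0.115,0.05],[-0.032,-0.115,0.05],[-0.032,-0.115,0.05],[-0.032,-0.115,0.05]]' --linear '[[13,10,28],[17,9,26],[21,7,25],[23,4,22]]' --claw '[15,15,15,15]'

```text
t: 7.82
tcp_pos: [0.4887, -0.1845, 0.1471]
eef_rot: [-177.9, 61.5, -123.0]
ft_force: [0.5, -0.7, -2.8]
gripper_width: 0.0184
```

```bash
python3 - <<'E'
from h import *
D=np.array([.49,-.175,.07])
r=rot(55-180,-65);plan((D-.012*r.apply([0,0,1]),r),step=50)
E
```

```text
now [ 0.4887 -0.1845  0.1471] [-177.9   61.5 -123. ] j [ 42.8  45.1   4.5 114.1 -71.1  69.9 -20.1] F [ 0.5 -0.7 -2.8] w 0.0184 t 7.83
"angular": [[-0.003, -0.031, 0.009], [-0.002, -0.03, 0.008]] "linear": [[32.0, 3.0, 16.0], [33.0, 2.0, 15.0]] n 2
```

Emit:
jog_arm --angular '[[-0.003,-0.031,0.009],[-0.002,-0.031,0.008],[0,0,0]]' --linear '[[32,3,16],[34,2,15],[5,0,3]]' --claw '[15,15,15]'

```text
t: 8.2
tcp_pos: [0.4841, -0.1874, 0.067]
eef_rot: [-179.7, 65.3, -124.9]
ft_force: [1.1, -0.3, 0.1]
gripper_width: 0.0186
```

```bash
python3 - <<'E'
from h import *
r=rot(55-180,-65);D=np.array([.49,-.175,.0])-.012*r.apply([0,0,1]);D[2]=.040
plan((D,r),step=8)
grab('side','s2')
im=cv2.imread('pics/s2.png');cv2.imwrite('pics/s2c.png',cv2.resize(im[160:340,210:410],(667,600),interpolation=cv2.INTER_CUBIC))
E
```

```text
now [ 0.4841 -0.1874  0.067 ] [-179.7   65.3 -124.9] j [ 49.7  56.1  -2.7 111.5 -71.2  66.5 -13.6] F [ 1.1 -0.3  0.1] w 0.0186 t 8.2
"angular": [[-0.001, 0.001, 0.0], [-0.001, 0.001, 0.0], [-0.001, 0.002, 0.0], [-0.002, 0.001, 0.001]] "linear": [[5.9, 0.6, 3.4], [5.8, 0.6, 3.4], [5.9, 0.6, 3.5], [5.8, 0.6, 3.5]] n 4
```

View pics/s2c.png

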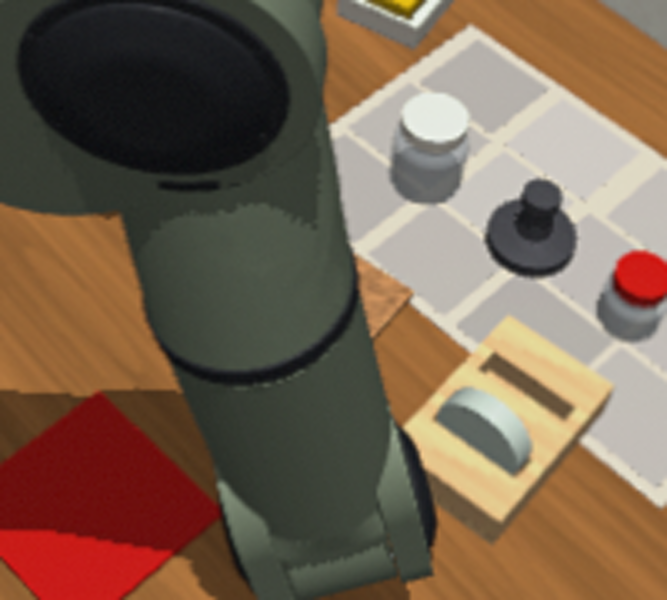

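```bash
python3 - <<'E'
from h import *
grab('scene','s3')
im=cv2.imread('pics/s3.png');cv2.imwrite('pics/s3c.png',cv2.resize(im[140:300,180:360],(675,600),interpolation=cv2.INTER_CUBIC))
E
```

```text
(no output)
```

View pics/s3c.png

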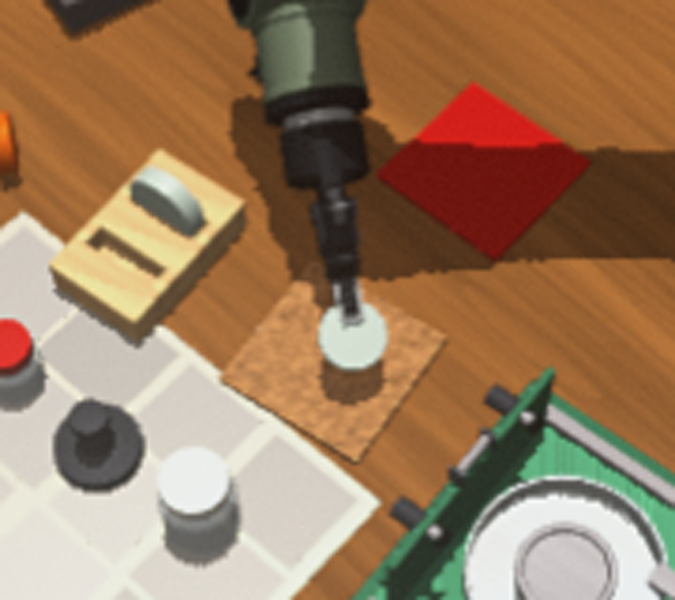

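The disc is over the cork pad at crop (352,337), held by its upper edge at a shallow tilt. The gripper is clear of the rack. Next I lower it.

Emit:
jog_arm --angular '[[0,-0.01,0],[0,-0.01,0],[0,-0.01,0],[0,0,0]]' --linear '[[7,0.6,4],[7,0.6,4],[7,0.6,4],[4,0.4,2]]' --claw '[15,15,15,15]'

```text
t: 8.8
tcp_pos: [0.4866, -0.184, 0.0426]
eef_rot: [-178.3, 66.9, -123.4]
ft_force: [-0.2, -0.9, -0.6]
gripper_width: 0.0185
```

Emit:
jog_arm --angular '[[0,0,0],[0,0,0]]' --linear '[[1,0,0.4],[1,0,0.4]]' --claw '[15,15]'

```text
t: 9.05
tcp_pos: [0.4866, -0.184, 0.0402]
eef_rot: [-178.3, 66.9, -123.5]
ft_force: [-0.0, 0.4, -1.0]
gripper_width: 0.0184
```

Emit:
jog_arm --angular '[[0,0,0],[0,0,0],[0,0,0]]' --linear '[[2,0,0.8],[2,0,0.8],[1,0,0.4]]' --claw '[15,15,15]'

```text
t: 9.43
tcp_pos: [0.4866, -0.1842, 0.0347]
eef_rot: [-178.3, 66.9, -123.4]
ft_force: [-0.4, -0.3, -1.6]
gripper_width: 0.0185
```

Emit:
jog_arm --angular '[[0,0,0],[0,0,0]]' --linear '[[1,0,0.4],[1,0,0.4]]' --claw '[15,15]'

```text
t: 9.68
tcp_pos: [0.4868, -0.1842, 0.033]
eef_rot: [-178.2, 67.0, -123.4]
ft_force: [-4.7, -4.3, 10.3]
gripper_width: 0.0185
```

Emit:
jog_arm --angular '[[0,0,0],[0,0,0],[0,0,0]]' --linear '[[-0.6,0,-0.2],[0,0,0],[0,0,0]]' --claw '[19.5,22,24]'

```text
t: 10.05
tcp_pos: [0.4868, -0.1842, 0.0337]
eef_rot: [-178.2, 67.0, -123.3]
ft_force: [0.5, 0.1, -0.2]
gripper_width: 0.024
```

```bash
python3 - <<'E'
from h import *
plan(([.4868,-.1842,.033],rot(-125,-67)))
r=R.from_euler('xyz',robot.state()['eef_rot'],degrees=True);print('back 10mm horiz:',r.inv().apply([-5.7,-8.2,0]).round(2),'disc from',)
E
```

```text
now [ 0.4868 -0.1842  0.0337] [-178.2   67.  -123.3] j [ 51.5  60.8  -5.2 109.8 -71.3  65.3 -10.5] F [ 0.5  0.1 -0.2] w 0.024 t 10.05
"angular": [[-0.004, -0.0, 0.011]] "linear": [[0.6, 0.0, 0.3]] n 1
back 10mm horiz: [ 3.9  -0.03 -9.19] disc from
```

Emit:
jog_arm --angular '[[0,0,0],[0,0,0],[0,0,0],[0,0,0],[0,0,0]]' --linear '[[1.2,0,-2.8],[1.2,0,-2.8],[1.2,0,-2.8],[1.2,0,-2.8],[1.2,0,-2.8]]' --claw '[25,25,25,25,25]'

```text
t: 10.68
tcp_pos: [0.4774, -0.1976, 0.0335]
eef_rot: [-178.2, 67.0, -123.3]
ft_force: [-0.3, -0.1, 0.2]
gripper_width: 0.0252
```

Emit:
jog_arm --angular '[[0,0,0],[0,0,0],[0,0,0],[0,0,0],[0,0,0]]' --linear '[[1.2,0,-2.8],[1.2,0,-2.8],[1.2,0,-2.8],[1.2,0,-2.8],[1.2,0,-2.8]]' --claw '[25,25,25,25,25]'

```text
t: 11.3
tcp_pos: [0.4681, -0.211, 0.0335]
eef_rot: [-178.2, 67.0, -123.3]
ft_force: [0.0, -0.1, -0.3]
gripper_width: 0.025
```

```bash
python3 - <<'E'
from h import *
im,P,n,T=grab('scene','s4')
cv2.imwrite('pics/s4c.png',cv2.resize(im[140:300,180:360,::-1],(675,600),interpolation=cv2.INTER_CUBIC))
q=P[205:265,245:300].reshape(-1,3);h=q[(q[:,2]>.018)&(q[:,2]<.034)];print(len(h),h.mean(0),np.percentile(h[:,2],[5,50,95]))
plan()
E
```

```text
249 [ 0.49239626 -0.18493892  0.0264729 ] [0.02026322 0.02645988 0.03167531]
now [ 0.4679 -0.2114  0.0335] [-178.2   67.  -123.4] j [ 53.6  61.1  -3.4 108.2 -68.4  67.7 -11.3] F [-0.5 -0.7 -0.9] w 0.0249 t 11.35
```

View pics/s4c.png

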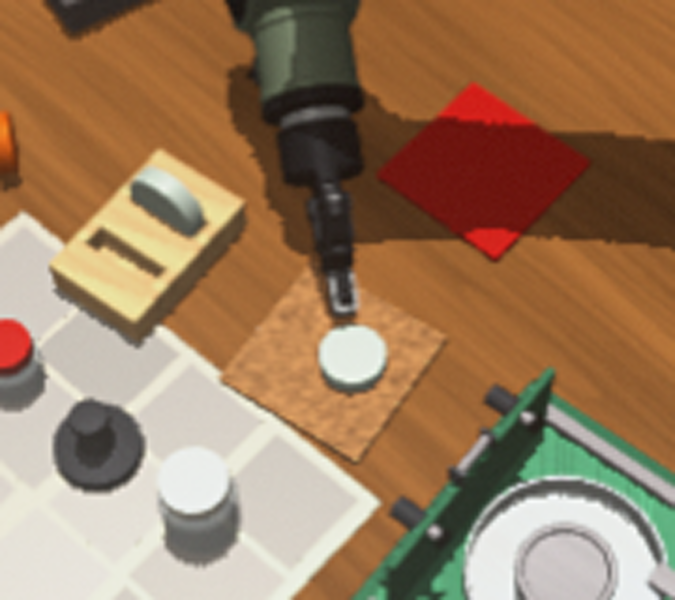

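```bash
python3 - <<'E'
from h import *
z=np.load('s4.npz');c=np.array([ray_z(z['n'],z['T'],(180+352/3.75,140+352/3.75),.028)]);print('disc top',c)
plan(([.44,-.255,.09],rot(-125,-60)),([.46,-.23,.25],rot(-90,-30)),([.485,-.215,.25],rot(-40,-5)),([.485,-.215,.25],rot(7)),step=50)
E
```

```text
disc top [[ 0.49165896 -0.18446511  0.028     ]]
now [ 0.4679 -0.2114  0.0335] [-178.2   67.  -123.4] j [ 53.6  61.1  -3.4 108.2 -68.4  67.7 -11.3] F [-0.5 -0.7 -0.9] w 0.0249 t 11.35
"angular": [[-0.003, 0.061, 0.005], [-0.003, 0.061, 0.006], [-0.087, 0.101, -0.087], [-0.087, 0.102, -0.087], [-0.087, 0.101, -0.088]] "linear": [[-16.0, -1.0, -35.0], [-14.0, -2.0, -36.0], [-31.0, -0.0, -10.0], [-29.0, -2.0, -14.0], [-28.0, -3.0, -17.0]] n 5
"angular": [[-0.088, 0.101, -0.087], [-0.087, 0.102, -0.088], [-0.044, 0.068, -0.14], [-0.044, 0.068, -0.14], [-0.044, 0.068, -0.14]] "linear": [[-26.0, -4.0, -20.0], [-23.0, -4.0, -22.0], [-2.1, -4.2, 1.3], [-1.6, -4.6, 0.9], [-1.0, -4.8, 0.6]] n 5
"angular": [[-0.044, 0.068, -0.14], [-0.044, 0.068, -0.139], [-0.045, 0.068, -0.14], [-0.007, 0.016, -0.164], [-0.007, 0.017, -0.164]] "linear": [[-0.3, -4.9, 0.4], [0.3, -4.9, 0.2], [0.9, -4.7, 0.0], [0.0, -0.0, 0.0], [0.0, -0.0, 0.0]] n 5
"angular": [[-0.007, 0.016, -0.164], [-0.007, 0.017, -0.164], [-0.007, 0.016, -0.163]] "linear": [[0.0, -0.0, 0.0], [0.0, -0.0, 0.0], [0.0, -0.0, 0.0]] n 3
```

Emit:
jog_arm --angular '[[-0.003,0.061,0.005],[-0.003,0.061,0.006],[-0.087,0.101,-0.087],[-0.087,0.101,-0.087],[-0.087,0.101,-0.087]]' --linear '[[-16,-1,-35],[-14,-2,-36],[-31,0,-10],[-29,-2,-14],[-28,-3,-17]]' --claw '[25,25,85,85,85]'

```text
t: 11.98
tcp_pos: [0.4487, -0.2427, 0.1876]
eef_rot: [-177.7, 41.5, -102.4]
ft_force: [0.1, -0.5, -0.3]
gripper_width: 0.0778
```

Emit:
jog_arm --angular '[[-0.087,0.101,-0.087],[-0.087,0.101,-0.087],[-0.044,0.068,-0.14],[-0.044,0.068,-0.14],[-0.044,0.068,-0.14]]' --linear '[[-26,-4,-20],[-23,-4,-22],[-2,-4,1],[-2,-4,1],[-1,-5,1]]' --claw '[85,85,85,85,85]'

```text
t: 12.6
tcp_pos: [0.4718, -0.2231, 0.2571]
eef_rot: [-177.9, 16.4, -63.0]
ft_force: [0.1, 0.4, -0.2]
gripper_width: 0.085
```

```bash
python3 - <<'E'
from h import *
plan(([.47,-.225,.24],rot(7)),step=50)
E
```

```text
now [ 0.4718 -0.2231  0.2571] [-177.9   16.4  -63. ] j [ 21.2  26.2   6.8  96.5 -15.   70.5 -29.1] F [ 0.1  0.4 -0.2] w 0.085 t 12.6
"angular": [[-0.026, 0.028, -0.152], [-0.026, 0.029, -0.152], [-0.026, 0.029, -0.152], [-0.026, 0.028, -0.152], [-0.026, 0.029, -0.152]] "linear": [[0.7, 0.4, 2.0], [0.6, 0.4, 2.0], [0.5, 0.5, 2.1], [0.3, 0.5, 2.1], [0.2, 0.4, 2.1]] n 5
"angular": [[-0.025, 0.029, -0.152], [-0.026, 0.028, -0.153], [-0.025, 0.029, -0.152]] "linear": [[0.1, 0.4, 2.1], [-0.0, 0.4, 2.1], [-0.1, 0.3, 2.2]] n 3
```

Emit:
jog_arm --angular '[[-0.026,0.029,-0.152],[-0.026,0.029,-0.152],[-0.026,0.029,-0.152],[-0.026,0.029,-0.152],[-0.026,0.029,-0.152]]' --linear '[[1,0,8],[1,0,8],[1,0,8],[1,0,8],[0,0,8]]' --claw '[85,85,85,85,85]'

```text
t: 13.22
tcp_pos: [0.4708, -0.2163, 0.2169]
eef_rot: [-177.1, 5.2, -17.4]
ft_force: [-0.0, -0.8, 0.2]
gripper_width: 0.085
```

Emit:
jog_arm --angular '[[-0.026,0.029,-0.152],[-0.026,0.029,-0.152],[-0.026,0.029,-0.152],[0,0,0]]' --linear '[[0,0,8],[0,0,8],[0,0,8],[0,0,0]]' --claw '[85,85,85,85]'

```text
t: 13.72
tcp_pos: [0.4686, -0.2142, 0.1921]
eef_rot: [179.4, -0.4, 9.6]
ft_force: [-0.7, -0.8, 0.7]
gripper_width: 0.0853
```

```bash
python3 - <<'E'
from h import *
im,P,n,T=grab('wrist','w2')
m=(abs(P[...,2]-.028)<.004)&(np.hypot(P[...,0]-.4917,P[...,1]+.1845)<.045)&(im.min(2)>130)
print(m.sum());h=P[m];(c,r)=cv2.minEnclosingCircle((h[:,:2]*1000).astype(np.float32));print(c,r,h.mean(0),np.percentile(h[:,2],[2,50,98]))
plan(([.4917,-.1845,.1],rot(7)),step=50)
E
```

```text
0<stdin>:4: RuntimeWarning: Mean of empty slice.
  ret = um.true_divide(
Traceback (most recent call last):
IndexError: index -1 is out of bounds for axis 0 with size 0
```

View pics/w2.png

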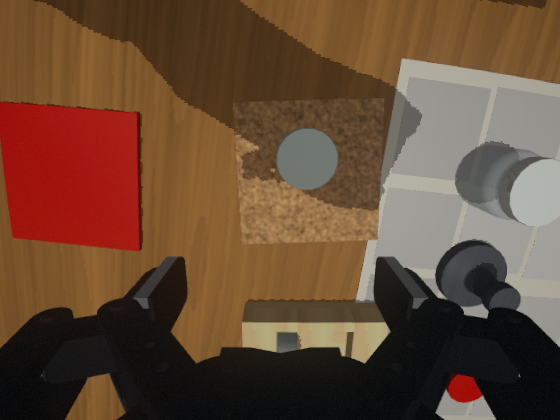

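The blank lies flat on the cork at (307,159), in shadow.

```bash
python3 - <<'E'
from h import *
z=np.load('w2.npz');im,P=z['im'].astype(int),z['P']
m=np.zeros(im.shape[:2],np.uint8);m[120:200,265:345]=(im[120:200,265:345,2]>=im[120:200,265:345,0])
k,l,st,_=cv2.connectedComponentsWithStats(m);i=1+np.argmax(st[1:,4]);print(st[i]);h=P[l==i];h=h[h[:,2]>.02]
c,r=cv2.minEnclosingCircle((h[:,:2]*1000).astype(np.float32));print(c,r,h.mean(0).round(4),np.percentile(h[:,2],[2,50,98]).round(4))
plan(([c[0]/1000,c[1]/1000,.08],rot(7)),step=50)
E
```

```text
[ 284  128   53   46 1084]
(492.34808349609375, -174.1145477294922) 27.66853904724121 [ 0.4926 -0.1678  0.0291] [0.0276 0.0291 0.0307]
now [ 0.469  -0.2144  0.1924] [179.4  -0.5   9.4] j [ 23.3  22.6  -7.2 110.7   4.3  46.3  23.2] F [-0.3  0.2  0.3] w 0.085 t 13.78
"angular": [[0.003, -0.003, 0.014], [0.004, -0.003, 0.014], [0.003, -0.002, 0.014]] "linear": [[10.0, -12.0, 37.0], [9.0, -13.0, 38.0], [10.0, -12.0, 37.0]] n 3
```

```bash
python3 - <<'E'
from h import *
z=np.load('w2.npz');im,P=z['im'].astype(int),z['P']
q=P[105:215,255:360].reshape(-1,3);h=q[(q[:,2]>.021)&(q[:,2]<.036)]
c,r=cv2.minEnclosingCircle((h[:,:2]*1000).astype(np.float32));print(len(h),c,r,h.mean(0).round(4))
print(ray_z(z['n'],z['T'],(307,159),.028))
q=P[90:250,225:390].reshape(-1,3);c=im[90:250,225:390].reshape(-1,3)
E
```

```text
2967 (490.5829772949219, -180.19944763183594) 29.964914321899414 [ 0.49   -0.1797  0.0291]
[ 0.49043919 -0.17991922  0.028     ]
```

Emit:
jog_arm --angular '[[0.003,-0.003,0.014],[0.004,-0.003,0.014],[0.003,-0.002,0.014],[0,0,0]]' --linear '[[9,-10,37],[8,-10,38],[8,-10,37],[0,0,0]]' --claw '[72,72,72,72]'

```text
t: 14.28
tcp_pos: [0.4925, -0.1828, 0.0795]
eef_rot: [180.0, -0.0, 5.9]
ft_force: [0.1, 0.1, 0.2]
gripper_width: 0.0717
```

```bash
python3 - <<'E'
from h import *
grab('wrist','w3')
z=np.load('w3.npz');im,P=z['im'].astype(int),z['P']
h=P[(P[...,2]>.021)&(P[...,2]<.036)&(np.hypot(P[...,0]-.4905,P[...,1]+.18)<.045)]
c,r=cv2.minEnclosingCircle((h[:,:2]*1000).astype(np.float32));print(len(h),c,r,h.mean(0).round(4))
plan(([.4905,-.181,.022],rot(7)),step=30)
E
```

```text
6429 (490.3856201171875, -180.1837158203125) 29.941146850585938 [ 0.4904 -0.1785  0.029 ]
now [ 0.493  -0.1837  0.081 ] [ 1.799e+02 -1.000e-01  5.900e+00] j [ 18.1  33.5  -5.6 113.3   5.8  33.3  14.5] F [ 0.6 -0.5 -0. ] w 0.0719 t 14.32
"angular": [[0.001, -0.001, -0.009], [0.001, -0.001, -0.01]] "linear": [[-1.0, -2.0, 29.0], [-1.0, -1.0, 30.0]] n 2
```

Consistent: (.4904, -.1802).

Emit:
jog_arm --angular '[[0.001,-0.001,-0.009],[0.001,-0.001,-0.009],[0,0,0],[0,0,0]]' --linear '[[-1.2,-1.8,29],[-1.2,-1.8,29],[0,0,5],[0,0,3]]' --claw '[70,68,68,68]'

```text
t: 14.82
tcp_pos: [0.4938, -0.1849, 0.0209]
eef_rot: [179.7, -0.4, 6.5]
ft_force: [-0.5, -0.4, -0.0]
gripper_width: 0.0682
```

Emit:
jog_arm --angular '[[0,0,0],[0,0,0],[0,0,0]]' --linear '[[0,0,2],[0,0,2],[0,0,1.5]]' --claw '[68,68,68]'

```text
t: 15.2
tcp_pos: [0.4951, -0.1858, 0.0177]
eef_rot: [179.6, -0.6, 6.5]
ft_force: [0.3, 0.0, -0.2]
gripper_width: 0.0678
```

```bash
python3 - <<'E'
from h import *
plan(([.4905,-.1805,.012],rot(7)),step=5)
print(robot.state()['qd'].round(2),robot.state()['joint_efforts'].round(1))
E
```

```text
now [ 0.4951 -0.1858  0.0177] [179.6  -0.6   6.5] j [ 17.4  40.   -4.6 114.4   7.3  25.2  13.8] F [ 0.3  0.  -0.2] w 0.0678 t 15.2
"angular": [[0.003, -0.005, -0.005], [0.004, -0.006, -0.004]] "linear": [[-2.0, -2.9, 2.8], [-2.0, -3.0, 2.8]] n 2
[-0.13  0.86  0.27 -0.03  0.14 -1.2  -0.16] [  0.1 -91.1   1.5 -19.    0.   -0.    0. ]
```

Emit:
jog_arm --angular '[[0.003,-0.005,-0.005],[0.004,-0.006,-0.004],[0,0,0]]' --linear '[[-4,-5,2.5],[-2,-3,2],[0,0,0]]' --claw '[68,68,68]'

```text
t: 15.58
tcp_pos: [0.4876, -0.1778, 0.0128]
eef_rot: [-179.9, 0.1, 7.0]
ft_force: [0.1, -0.5, 0.0]
gripper_width: 0.068
```

```bash
python3 - <<'E'
from h import *
plan(([.4905,-.1805,.012],rot(7)),step=5)
E
```

```text
now [ 0.4876 -0.1778  0.0128] [-1.799e+02  1.000e-01  7.000e+00] j [ 17.   40.3  -4.8 115.1   7.3  25.   13.8] F [ 0.1 -0.5  0. ] w 0.068 t 15.57
"angular": [[-0.001, 0.002, 0.001]] "linear": [[2.5, 3.0, 0.8]] n 1
```

Emit:
jog_arm --angular '[[0,0,0],[0,0,0],[0,0,0]]' --linear '[[2.5,3,2],[0,0,0],[0,0,2]]' --claw '[68,68,68]'

```text
t: 15.95
tcp_pos: [0.4909, -0.1809, 0.0086]
eef_rot: [-180.0, 0.1, 7.0]
ft_force: [0.4, -0.1, -0.4]
gripper_width: 0.0677
```

Emit:
jog_arm --angular '[[0,0,0],[0,0,0]]' --linear '[[0,0,2],[0,0,2]]' --claw '[68,68]'

```text
t: 16.2
tcp_pos: [0.4909, -0.1809, 0.0043]
eef_rot: [-180.0, 0.1, 7.0]
ft_force: [-0.5, 0.1, 0.4]
gripper_width: 0.0682
```

Emit:
jog_arm --angular '[[0,0,0],[0,0,0]]' --linear '[[0,0,1.5],[0,0,1.5]]' --claw '[68,68]'

```text
t: 16.45
tcp_pos: [0.4908, -0.1809, 0.001]
eef_rot: [-180.0, 0.1, 7.0]
ft_force: [-0.5, 0.7, 0.7]
gripper_width: 0.0683
```

Emit:
jog_arm --angular '[[0,0,0],[0,0,0]]' --linear '[[0,0,1],[0,0,1]]' --claw '[68,68]'

```text
t: 16.7
tcp_pos: [0.4909, -0.1809, 0.0008]
eef_rot: [-180.0, 0.1, 7.0]
ft_force: [-8.9, 4.2, 35.1]
gripper_width: 0.068
```

Emit:
jog_arm --angular '[[0,0,0],[0,0,0],[0,0,0],[0,0,0]]' --linear '[[0,0,-6],[0,0,-3.5],[0,0,0],[0,0,0]]' --claw '[68,68,68,68]'

```text
t: 17.2
tcp_pos: [0.491, -0.1809, 0.0107]
eef_rot: [-180.0, 0.0, 7.0]
ft_force: [0.2, 0.5, -0.3]
gripper_width: 0.0679
```

Emit:
jog_arm --angular '[[0,0,0],[0,0,0],[0,0,0],[0,0,0],[0,0,0]]' --linear '[[0,0,-0.8],[0,0,0],[0,0,0],[0,0,0],[0,0,0]]' --claw '[64,60,55,55,55]'

```text
t: 17.82
tcp_pos: [0.4907, -0.1809, 0.0118]
eef_rot: [-180.0, 0.1, 7.0]
ft_force: [-1.0, -0.3, -0.1]
gripper_width: 0.0574
```

```bash
python3 - <<'E'
from h import *
plan(([.4905,-.1805,.3],rot(7)),step=50)
E
```

```text
now [ 0.4907 -0.1809  0.0118] [-1.8e+02  1.0e-01  7.0e+00] j [ 17.3  40.6  -4.8 114.6   7.4  25.2  14. ] F [-1.  -0.3 -0.1] w 0.0574 t 17.82
"angular": [[-0.0, 0.0, 0.0], [-0.0, 0.0, 0.0], [-0.0, 0.0, 0.0], [-0.0, 0.0, 0.0], [-0.0, 0.001, 0.0]] "linear": [[-0.0, -0.0, -48.0], [-0.0, -0.0, -48.0], [-0.0, -0.0, -48.0], [-0.0, -0.0, -48.0], [-0.0, -0.0, -48.0]] n 5
"angular": [[-0.0, 0.0, 0.0]] "linear": [[-0.0, -0.0, -48.0]] n 1
```

Emit:
jog_arm --angular '[[0,0,0],[0,0,0],[0,0,0],[0,0,0],[0,0,0]]' --linear '[[0,0,-5],[0,0,-20],[0,0,-48],[0,0,-48],[0,0,-48]]' --claw '[55,55,55,55,55]'

```text
t: 18.45
tcp_pos: [0.4891, -0.1801, 0.1831]
eef_rot: [-179.8, 0.4, 7.1]
ft_force: [0.8, -0.6, -1.4]
gripper_width: 0.0579
```

```bash
python3 - <<'E'
from h import *
plan(([.49,-.18,.28],rot(7)),([.547,.0,.31],rot(7)),step=50)
E
```

```text
now [ 0.4891 -0.1801  0.1831] [-179.8    0.4    7.1] j [ 19.2  24.4  -7.2 109.4   4.   46.9  16.9] F [ 0.8 -0.6 -1.4] w 0.0579 t 18.45
"angular": [[-0.002, 0.004, 0.0], [-0.001, 0.004, 0.001], [-0.0, -0.0, -0.0], [-0.0, -0.0, -0.0], [-0.0, -0.0, -0.0]] "linear": [[0.0, -0.0, -48.0], [0.0, -0.0, -49.0], [20.0, -43.0, -7.0], [20.0, -43.0, -8.0], [19.0, -43.0, -7.0]] n 5
"angular": [[-0.0, -0.0, -0.0]] "linear": [[20.0, -43.0, -8.0]] n 1
```

Emit:
jog_arm --angular '[[-0.002,0.004,0],[-0.001,0.004,0.001],[0,0,0],[0,0,0],[0,0,0]]' --linear '[[0,0,-48],[0,0,-49],[20,-43,-7],[20,-43,-8],[19,-43,-7]]' --claw '[55,55,55,55,55]'

```text
t: 19.08
tcp_pos: [0.5328, -0.0453, 0.3113]
eef_rot: [179.8, -0.4, 6.6]
ft_force: [1.0, 1.0, -1.3]
gripper_width: 0.0574
```

Emit:
jog_arm --angular '[[0,0,0],[0,0,0],[0,0,0],[0,0,0]]' --linear '[[14,-35,-5],[0,0,0],[0,0,0],[0,0,0]]' --claw '[55,55,55,55]'

```text
t: 19.58
tcp_pos: [0.5426, -0.0052, 0.3172]
eef_rot: [179.8, -0.4, 6.8]
ft_force: [-0.2, -0.5, -1.3]
gripper_width: 0.0575
```

```bash
python3 - <<'E'
from h import *
plan()
grab('wrist','w4');plan()
E
```

```text
now [ 0.5426 -0.0052  0.3172] [179.8  -0.4   6.8] j [  3.6  17.6 -12.1  97.8   4.2  64.6  -3. ] F [-0.2 -0.5 -1.3] w 0.0575 t 19.57
now [ 0.5426 -0.0054  0.3172] [179.8  -0.4   6.8] j [  3.6  17.6 -12.1  97.8   4.2  64.6  -3. ] F [ 0.1 -0.9 -1.1] w 0.0578 t 19.62
```

View pics/w4.png

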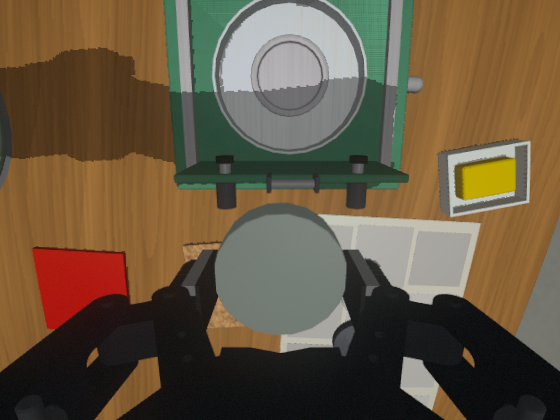

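```bash
python3 - <<'E'
from h import *
z=np.load('w4.npz');im,P=z['im'],z['P']
c0=ray_z(z['n'],z['T'],(290,75),.113);print('lip by eye',c0.round(4))
Q=P[20:135,230:350].reshape(-1,3)
for zz in(.107,.113):
    h=Q[(abs(Q[:,2]-zz)<.002)&(np.hypot(Q[:,0]-c0[0],Q[:,1]-c0[1])<.046)];print(zz,len(h),h.mean(0).round(4))
# circle edges
sub=cv2.GaussianBlur(im,(3,3),0)[...,0].astype(float)
pts=[];cu=np.array([290.,75.])
# lip mask by depth, outer circle
m=(P[...,2]>.1105)&(P[...,2]<.117)&(np.hypot(P[...,0]-c0[0],P[...,1]-c0[1])<.048)
h=P[m];c,r=cv2.minEnclosingCircle((h[:,:2]*1000).astype(np.float32));print('lip',m.sum(),np.round(c,1),r)
e=P[(P[...,2]<.1045)&(np.hypot(P[...,0]-c0[0],P[...,1]-c0[1])<.07)&(P[...,2]>.08)];print('pan z',np.percentile(e[:,2],[5,50,95]) if len(e) else None)
# held disc
T=z['T'];h=P[200:340,210:352].reshape(-1,3);h=h[(h[:,2]>.318)&(h[:,2]<.345)]
c,r=cv2.minEnclosingCircle((h[:,:2]*1000).astype(np.float32));print('disc',len(h),np.round(c,1),r,np.percentile(h[:,2],[5,50,95]))
A=np.c_[h[:,:2]-h[:,:2].mean(0),np.ones(len(h))];print('slope',np.linalg.lstsq(A,h[:,2],rcond=None)[0].round(3))
E
```

```text
lip by eye [0.5409 0.1082 0.113 ]
0.107 2965 [0.5403 0.1083 0.1079]
0.113 1469 [0.54   0.1085 0.1136]
lip 1626 [540.5 107.5] 40.36692428588867
pan z [0.08769504 0.08903951 0.09038744]
disc 14264 [542.3  -1.7] 32.91395568847656 [0.32968088 0.33437521 0.33564677]
slope [ 0.016 -0.057  0.334]
```

```bash
python3 - <<'E'
from h import *
z=np.load('w4.npz');im,P=z['im'].astype(int),z['P']
v,u=np.mgrid[:420,:560]
for rr in(40,55):
    h=P[(np.hypot(u-281,v-266)<rr)];A=np.c_[h[:,:2]-h[:,:2].mean(0),np.ones(len(h))];print('slope',np.linalg.lstsq(A,h[:,2],rcond=None)[0].round(4))
m=(im[...,2]>=im[...,0])&(im.min(2)>80)&(u>205)&(u<355)&(v>195)&(v<345)&(P[...,2]>.3)
k,l,st,_=cv2.connectedComponentsWithStats(m.astype(np.uint8));i=1+np.argmax(st[1:,4]);print(st[i])
cn=max(cv2.findContours((l==i).astype(np.uint8),0,1)[0],key=len);print(cv2.fitEllipse(cn))
h=P[l==i];c,r=cv2.minEnclosingCircle((h[:,:2]*1000).astype(np.float32));print(np.round(c,1),r,h.mean(0))
E
```

```text
** On entry to DLASCL parameter number  4 had an illegal value
 ** On entry to DLASCL parameter number  4 had an illegal valueTraceback (most recent call last):
  File "<stdin>", line 5, in <module>
    x, resids, rank, s = _umath_linalg.lstsq(a, b, rcond,
                         ~~~~~~~~~~~~~~~~~~~^^^^^^^^^^^^^
                                             signature=signature)
                                             ^^^^^^^^^^^^^^^^^^^^
    raise LinAlgError("SVD did not converge in Linear Least Squares")
numpy.linalg.LinAlgError: SVD did not converge in Linear Least Squares
```

```bash
python3 - <<'E'
from h import *
z=np.load('w4.npz');im,P=z['im'].astype(int),z['P']
v,u=np.mgrid[:420,:560]
for rr in(40,55):
    h=P[(np.hypot(u-281,v-266)<rr)];h=h[np.isfinite(h[:,0])&(h[:,2]>.3)];A=np.c_[h[:,:2]-h[:,:2].mean(0),np.ones(len(h))];x,res=np.linalg.lstsq(A,h[:,2],rcond=None)[:2];print('slope',x.round(4),np.sqrt(res/len(h)))
m=(im[...,2]>=im[...,0]-5)&(im.min(2)>80)&(u>205)&(u<355)&(v>195)&(v<345)&(P[...,2]>.3)
k,l,st,_=cv2.connectedComponentsWithStats(m.astype(np.uint8));i=1+np.argmax(st[1:,4]);print(st[i])
h=P[l==i];c,r=cv2.minEnclosingCircle((h[:,:2]*1000).astype(np.float32));print(np.round(c,1),r,h.mean(0))
E
```

```text
slope [0.0086 0.0033 0.3344] [0.00057023]
slope [ 0.0094 -0.0042  0.3344] [0.00060967]
[  215   212   131   122 12732]
[542.8  -4.4] 30.03579330444336 [ 0.54234628 -0.00240589  0.33432072]
```

```bash
python3 - <<'E'
from h import *
print(np.array(robot.camera_info('wrist')['mount']).round(3))
z=np.load('scene0.npz');P=z['P']
q=P[235:400,270:455].reshape(-1,3);c=np.array([.5405,.108]);y=np.array([-np.sin(np.radians(6.9)),np.cos(np.radians(6.9))]);x=np.array([y[1],-y[0]])
m=(q[:,2]>.182)&(q[:,2]<.215);a=(q[m,:2]-c)@y;b=(q[m,:2]-c)@x
k=(a>0)&(abs(b)<.03);i=np.argsort(a[k])[:12];print(np.c_[a[k][i],b[k][i],q[m][k][i,2]].round(3))
k=q[:,2]>.205;print('handle y',np.median((q[k,:2]-c)@y),k.sum())
plan(([.5404,.1072,.24],rot(6.9)),step=50)
E
```

```text
[[ 1.     0.001  0.001 -0.   ]
 [-0.001  0.964  0.265 -0.067]
 [-0.001 -0.265  0.964 -0.144]
 [ 0.     0.     0.     1.   ]]
[[ 0.062 -0.004  0.211]
 [ 0.063  0.006  0.211]
 [ 0.063 -0.     0.205]
 [ 0.063 -0.008  0.211]
 [ 0.064 -0.003  0.208]
 [ 0.064  0.007  0.208]
 [ 0.064 -0.007  0.21 ]
 [ 0.065  0.004  0.21 ]
 [ 0.065  0.007  0.203]
 [ 0.065 -0.001  0.208]
 [ 0.065 -0.007  0.204]
 [ 0.066 -0.009  0.209]]
handle y 0.14631624803754367 447
now [ 0.5426 -0.0054  0.3172] [179.8  -0.4   6.8] j [  3.6  17.6 -12.1  97.8   4.2  64.6  -3. ] F [ 0.1 -0.9 -1.1] w 0.0578 t 19.62
"angular": [[0.001, -0.002, -0.001], [0.001, -0.003, -0.001], [0.001, -0.002, -0.0]] "linear": [[4.0, -37.0, 26.0], [3.0, -38.0, 25.0], [4.0, -37.0, 26.0]] n 3
```

Emit:
jog_arm --angular '[[0.001,-0.002,0],[0.001,-0.002,0],[0.001,-0.002,0],[0,0,0]]' --linear '[[4,-37,26],[3,-38,25],[4,-37,26],[0,0,0]]' --claw '[55,55,55,55]'

```text
t: 20.12
tcp_pos: [0.5412, 0.106, 0.238]
eef_rot: [180.0, -0.1, 6.4]
ft_force: [-1.5, -0.8, -1.3]
gripper_width: 0.0573
```

```bash
python3 - <<'E'
from h import *
plan(([.5404,.1072,.16],rot(6.9)),step=30)
E
```

```text
now [0.5412 0.106  0.238 ] [ 1.8e+02 -1.0e-01  6.4e+00] j [ -6.6  23.2 -14.2 102.1   6.8  55.5 -17.2] F [-1.5 -0.8 -1.3] w 0.0573 t 20.12
"angular": [[0.0, -0.001, -0.003], [0.0, -0.0, -0.003], [0.001, -0.001, -0.003]] "linear": [[-0.0, -0.0, 26.0], [-0.0, -1.0, 26.0], [-1.0, -0.0, 26.0]] n 3
```

Emit:
jog_arm --angular '[[0,0,-0.003],[0,0,-0.003],[0,0,-0.003],[0,0,0],[0,0,0]]' --linear '[[-0.3,-0.5,26],[-0.3,-0.4,26],[-0.3,-0.4,26],[0,0,10],[0,0,0]]' --claw '[55,55,55,55,55]'

```text
t: 20.75
tcp_pos: [0.5423, 0.1016, 0.1498]
eef_rot: [179.8, -0.3, 6.6]
ft_force: [0.3, -0.1, -0.9]
gripper_width: 0.0579
```

```bash
python3 - <<'E'
from h import *
plan(([.5404,.1072,.12],rot(6.9)),step=30)
E
```

```text
now [0.5423 0.1016 0.1498] [179.8  -0.3   6.6] j [ -7.3  29.5 -13.1 106.9   9.5  44.4 -19. ] F [ 0.3 -0.1 -0.9] w 0.0579 t 20.75
"angular": [[0.003, -0.005, -0.006]] "linear": [[-1.0, -6.0, 30.0]] n 1
```

Emit:
jog_arm --angular '[[0.003,-0.004,-0.005],[0,0,0],[0,0,0]]' --linear '[[-1.2,-5.8,15],[0,0,0],[0,0,0]]' --claw '[55,55,55]'

```text
t: 21.12
tcp_pos: [0.5415, 0.1074, 0.1356]
eef_rot: [-180.0, -0.2, 6.8]
ft_force: [-0.2, -0.7, -2.2]
gripper_width: 0.0572
```

```bash
python3 - <<'E'
from h import *
plan(([.5404,.1072,.12],rot(6.9)),step=30)
E
```

```text
now [0.5415 0.1074 0.1356] [-180.    -0.2    6.8] j [ -7.8  30.7 -13.1 107.4   9.8  42.8 -19.5] F [-0.2 -0.7 -2.2] w 0.0572 t 21.12
"angular": [[-0.0, -0.003, -0.001]] "linear": [[-1.0, 0.0, 16.0]] n 1
```

Emit:
jog_arm --angular '[[0,-0.003,0],[0,0,0],[0,0,0],[0,0,0],[0,0,0]]' --linear '[[-1.2,0,4],[0,0,4],[0,0,4],[0,0,0],[0,0,0]]' --claw '[55,55,55,55,55]'

```text
t: 21.75
tcp_pos: [0.5404, 0.1073, 0.1232]
eef_rot: [-180.0, -0.0, 6.8]
ft_force: [0.1, 0.3, -1.3]
gripper_width: 0.0576
```

```bash
python3 - <<'E'
from h import *
plan(([.5404,.1072,.111],rot(6.9)),step=30)
im,P,n,T=grab('scene','s5')
cv2.imwrite('pics/s5c.png',cv2.resize(im[250:340,270:400,::-1],(780,540),interpolation=cv2.INTER_CUBIC))
E
```

```text
now [0.5404 0.1073 0.1232] [-180.    -0.     6.8] j [ -8.   31.8 -12.9 107.9  10.2  41.4 -19.8] F [ 0.1  0.3 -1.3] w 0.0576 t 21.75
"angular": [[-0.001, -0.001, -0.001]] "linear": [[-0.1, 0.1, 12.2]] n 1
```

On target; lowering gently, watching the force.

Emit:
jog_arm --angular '[[0,0,0],[0,0,0],[0,0,0],[0,0,0]]' --linear '[[0,0,3],[0,0,3],[0,0,2],[0,0,1]]' --claw '[55,55,55,55]'

```text
t: 22.3
tcp_pos: [0.5405, 0.1073, 0.1137]
eef_rot: [-180.0, -0.0, 6.8]
ft_force: [1.1, 0.3, -0.6]
gripper_width: 0.0576
```

Emit:
jog_arm --angular '[[0,0,0],[0,0,0]]' --linear '[[0,0,1],[0,0,1]]' --claw '[55,55]'

```text
t: 22.55
tcp_pos: [0.5405, 0.1073, 0.1116]
eef_rot: [-180.0, -0.0, 6.8]
ft_force: [-0.4, -0.4, -0.5]
gripper_width: 0.0573
```

Emit:
jog_arm --angular '[[0,0,0],[0,0,0]]' --linear '[[0,0,0.6],[0,0,0.5]]' --claw '[55,55]'

```text
t: 22.8
tcp_pos: [0.5405, 0.1074, 0.1107]
eef_rot: [-180.0, -0.1, 6.8]
ft_force: [-4.0, -1.0, 13.2]
gripper_width: 0.0573
```

Emit:
jog_arm --angular '[[0,0,0],[0,0,0]]' --linear '[[0,0,0.5],[0,0,0]]' --claw '[55,55]'

```text
t: 23.05
tcp_pos: [0.5406, 0.1073, 0.1109]
eef_rot: [-180.0, -0.1, 6.8]
ft_force: [-0.5, -0.4, -1.2]
gripper_width: 0.0577
```

Emit:
jog_arm --angular '[[0,0,0],[0,0,0],[0,0,0],[0,0,0],[0,0,0]]' --linear '[[0,0,0],[0,0,0],[0,0,0],[0,0,-3],[0,0,-8]]' --claw '[60,65,70,72,72]'

```text
t: 23.68
tcp_pos: [0.5405, 0.1073, 0.1221]
eef_rot: [-180.0, -0.0, 6.8]
ft_force: [-0.5, 0.3, 0.2]
gripper_width: 0.0721
```

Emit:
jog_arm --angular '[[0,0,0],[0,0,0],[0,0,0],[0,0,0],[0,0,0]]' --linear '[[0,0,-20],[0,0,-40],[0,0,-40],[0,0,-40],[0,0,0]]' --claw '[72,72,72,72,72]'

```text
t: 24.3
tcp_pos: [0.5404, 0.1075, 0.2697]
eef_rot: [-179.9, -0.2, 6.8]
ft_force: [1.0, 0.3, 0.2]
gripper_width: 0.072
```

```bash
python3 - <<'E'
from h import *
im,P,n,T=grab('wrist','w6')
c=np.array([.5405,.108]);d=np.hypot(P[...,0]-c[0],P[...,1]-c[1])
h=P[(d<.045)&(P[...,2]>.120)&(P[...,2]<.135)];cc,r=cv2.minEnclosingCircle((h[:,:2]*1000).astype(np.float32))
A=np.c_[h[:,:2]-h[:,:2].mean(0),np.ones(len(h))];print('disc',cc,r,np.linalg.lstsq(A,h[:,2],rcond=None)[0].round(4))
y=np.array([-np.sin(np.radians(6.9)),np.cos(np.radians(6.9))]);face=c+y*(.085+.178)
print('face',face);p=lambda o:face+y*o
plan(([*p(-.05),.34],rot(6.9)),([*p(.05),.34],rot(6.9)),([*p(.05),.155],rot(6.9)),step=50)
E
```

```text
disc (540.9552001953125, 107.88079833984375) 29.898923873901367 [ 0.0005 -0.0082  0.1281]
face [0.50890401 0.36909518]
now [0.5397 0.1072 0.2681] [-180.    -0.     6.8] j [ -6.3  21.3 -14.7 100.1   6.1  59.3 -16.3] F [ 0.3  0.1 -0.6] w 0.0719 t 24.35
"angular": [[-0.0, -0.0, -0.0], [-0.0, -0.0, -0.0], [-0.0, -0.0, -0.0], [-0.0, -0.0, -0.0], [-0.001, -0.001, -0.001]] "linear": [[0.0, -43.0, -14.0], [0.0, -43.0, -14.0], [0.0, -43.0, -15.0], [0.0, -42.0, -14.0], [1.0, -43.0, -15.0]] n 5
"angular": [[0.0, 0.0, 0.0], [0.0, 0.0, 0.0], [0.0, 0.0, 0.0], [0.0, 0.0, 0.0], [0.0, 0.0, 0.0]] "linear": [[-0.0, -50.0, 0.0], [-0.0, -50.0, 0.0], [-0.0, 0.0, 46.0], [-0.0, 0.0, 46.0], [-0.0, 0.0, 47.0]] n 5
"angular": [[0.0, 0.0, 0.0]] "linear": [[-0.0, 0.0, 46.0]] n 1
```

View pics/w6.png

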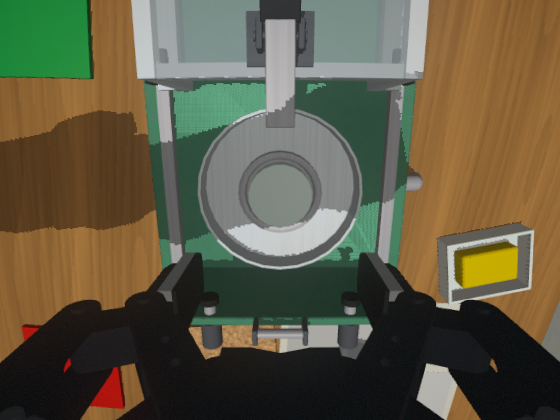

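Blank seated level in the chuck at (280,195), centred within the lip. Next I go round behind the guard with the fingers shut.

Emit:
jog_arm --angular '[[0,0,0],[0,0,0],[0,0,0],[0,0,0],[0,0,0]]' --linear '[[0,-30,-25],[0,-45,-25],[0,-48,-15],[0,-48,-10],[0,-48,0]]' --claw '[72,0,0,0,0]'

```text
t: 24.98
tcp_pos: [0.5129, 0.326, 0.3418]
eef_rot: [179.9, 0.3, 6.4]
ft_force: [0.4, -0.2, -0.6]
gripper_width: 0.0004
```

Emit:
jog_arm --angular '[[0,0,0],[0,0,0],[0,0,0],[0,0,0]]' --linear '[[0,-48,0],[0,-48,0],[0,0,0],[0,0,0]]' --claw '[0,0,0,0]'

```text
t: 25.48
tcp_pos: [0.4989, 0.4271, 0.3368]
eef_rot: [179.7, 0.6, 6.7]
ft_force: [0.6, -1.5, 0.2]
gripper_width: 0.0002
```

```bash
python3 - <<'E'
from h import *
im,P,n,T=grab('wrist','w7')
c=np.array([.5405,.108]);y=np.array([-np.sin(np.radians(6.9)),np.cos(np.radians(6.9))]);x=np.array([y[1],-y[0]]);face=c+y*(.085+.178)
k=(P[...,2]>.214)&(P[...,2]<.228);print('handle along y',np.nanmedian((P[k][:,:2]-c)@y),k.sum(),'face=+50')
plan(([*(face+y*.05),.3],rot(6.9)),([*(face+y*.05),.155],rot(6.9)),step=40)
E
```

```text
handle along y nan 0 face=+50
now [0.4986 0.4272 0.3368] [179.7   0.6   6.7] j [-33.8  29.6 -19.1  77.1   9.4  75.5 -46.4] F [-0.8  0.1 -0.1] w -0.0002 t 25.52
"angular": [[0.005, 0.011, -0.003], [-0.0, -0.0, -0.0], [-0.0, -0.0, -0.0], [-0.0, -0.0, -0.0], [-0.0, -0.0, -0.0]] "linear": [[4.0, 9.0, 37.0], [-0.0, -0.0, 36.0], [-0.0, -0.0, 36.0], [-0.0, -0.0, 36.0], [-0.0, -0.0, 37.0]] n 5
  return np.nanmean(a, axis, out=out, keepdims=keepdims)
```

Emit:
jog_arm --angular '[[0.005,0.011,-0.003],[0,0,0],[0,0,0],[0,0,0],[0,0,0]]' --linear '[[4,4,37],[0,0,36],[0,0,36],[0,0,36],[0,0,34]]' --claw '[0,0,0,0,0]'

```text
t: 26.15
tcp_pos: [0.5067, 0.4184, 0.1557]
eef_rot: [-179.9, -0.3, 6.5]
ft_force: [-0.4, 0.5, -0.4]
gripper_width: 0.0
```

```bash
python3 - <<'E'
from h import *
c=np.array([.5405,.108]);y=np.array([-np.sin(np.radians(6.9)),np.cos(np.radians(6.9))]);face=c+y*(.085+.178)
print('dist to face',(np.array(robot.state()['tcp_pos'])[:2]-face)@y)
plan(([*(face+y*.02),.155],rot(6.9)),step=10)
E
```

```text
dist to face 0.0492420802402689
now [0.5067 0.4184 0.1557] [-179.9   -0.3    6.5] j [-33.5  38.  -17.6  90.   13.5  53.8 -49.1] F [-0.4  0.5 -0.4] w 0.0 t 26.15
"angular": [[-0.001, -0.002, -0.002], [-0.0, -0.002, -0.003], [-0.001, -0.002, -0.002]] "linear": [[-1.2, 9.8, 0.2], [-1.2, 9.7, 0.2], [-1.2, 9.8, 0.3]] n 3
```

Emit:
jog_arm --angular '[[0,-0.002,-0.002],[0,-0.002,-0.002],[0,-0.002,-0.002],[0,0,0]]' --linear '[[-1.2,10,0.2],[-1.2,10,0.2],[-1.2,8,0.2],[0,3,0]]' --claw '[0,0,0,0]'

```text
t: 26.65
tcp_pos: [0.5081, 0.3826, 0.1571]
eef_rot: [-179.9, -0.0, 6.7]
ft_force: [0.1, 0.7, -1.0]
gripper_width: 0.0003
```

Emit:
jog_arm --angular '[[0,0,0],[0,0,0],[0,0,0],[0,0,0]]' --linear '[[0,4,0],[0,4,0],[0,4,0],[0,4,0]]' --claw '[0,0,0,0]'

```text
t: 27.15
tcp_pos: [0.51, 0.3672, 0.1581]
eef_rot: [-179.8, -0.1, 6.7]
ft_force: [0.1, 2.5, -1.1]
gripper_width: -0.0
```

Emit:
jog_arm --angular '[[0,0,0],[0,0,0],[0,0,0],[0,0,0],[0,0,0]]' --linear '[[0,7,0],[0,10,0],[0,11,0],[0,11,0],[0,11,0]]' --claw '[0,0,0,0,0]'

```text
t: 27.78
tcp_pos: [0.5163, 0.3143, 0.1581]
eef_rot: [-179.8, -0.1, 6.7]
ft_force: [0.5, 3.7, -0.3]
gripper_width: 0.0001
```

```bash
cat >> h.py <<'E'
def gd():
    c=np.array([.5405,.108]);y=np.array([-np.sin(np.radians(6.9)),np.cos(np.radians(6.9))]);x=np.array([y[1],-y[0]]);d=np.array(robot.state()['tcp_pos'])[:2]-c
    print('along',d@y*1000,'across',d@x*1000)
E
python3 -c "
from h import *
gd();plan()"
```

```text
along 207.71838538962635 across 0.7478286086351111
now [0.5163 0.3143 0.1581] [-1.798e+02 -1.000e-01  6.700e+00] j [-24.4  33.6 -18.1  98.3  12.9  50.  -41.2] F [ 0.5  3.7 -0.3] w 0.0001 t 27.77
```

Emit:
jog_arm --angular '[[0,0,0],[0,0,0],[0,0,0],[0,0,0],[0,0,0]]' --linear '[[0,11,0],[0,11,0],[0,11,0],[0,11,0],[0,11,0]]' --claw '[0,0,0,0,0]'

```text
t: 28.4
tcp_pos: [0.5233, 0.2556, 0.1581]
eef_rot: [-179.8, -0.1, 6.7]
ft_force: [1.0, 2.0, 0.5]
gripper_width: -0.0
```

Emit:
jog_arm --angular '[[0,0,0],[0,0,0],[0,0,0],[0,0,0],[0,0,0]]' --linear '[[0,7,0],[0,5,0],[0,4,0],[0,3,0],[0,3,0]]' --claw '[0,0,0,0,0]'

```text
t: 29.02
tcp_pos: [0.5261, 0.2321, 0.1581]
eef_rot: [-179.8, -0.1, 6.7]
ft_force: [1.3, 2.6, 0.9]
gripper_width: 0.0002
```

```bash
python3 -c "
from h import *
gd();plan()"
```

```text
along 124.9376872643256 across 0.6366771038118829
now [0.5261 0.2321 0.1581] [-1.798e+02 -1.000e-01  6.700e+00] j [-16.6  31.2 -18.2 102.8  12.4  47.8 -34. ] F [1.3 2.6 0.9] w 0.0002 t 29.02
```

Emit:
jog_arm --angular '[[0,0,0],[0,0,0],[0,0,0],[0,0,0],[0,0,0]]' --linear '[[0,3,0],[0,3,0],[0,2,0],[0,2,0],[0,2,0]]' --claw '[0,0,0,0,0]'

```text
t: 29.65
tcp_pos: [0.5276, 0.2196, 0.1581]
eef_rot: [-179.8, -0.1, 6.7]
ft_force: [0.3, 2.4, 1.0]
gripper_width: 0.0001
```

Emit:
jog_arm --angular '[[0,0,0],[0,0,0],[0,0,0],[0,0,0]]' --linear '[[0,2,0],[0,2,0],[0,2,0],[0,2,0]]' --claw '[0,0,0,0]'

```text
t: 30.15
tcp_pos: [0.5279, 0.2167, 0.1582]
eef_rot: [-179.4, -0.2, 7.0]
ft_force: [-0.6, 11.4, -3.0]
gripper_width: 0.0
```

Emit:
jog_arm --angular '[[0,0,0],[0,0,0]]' --linear '[[0,2,0],[0,2,0]]' --claw '[0,0]'

```text
t: 30.4
tcp_pos: [0.528, 0.2162, 0.1582]
eef_rot: [-179.1, -0.3, 7.1]
ft_force: [-0.7, 11.7, -2.6]
gripper_width: -0.0
```

```bash
python3 -c "
from h import *
gd();plan()"
```

```text
along 108.95405218253117 across 0.602620460287614
now [0.528  0.2162 0.1582] [-179.1   -0.3    7.1] j [-14.4  30.7 -18.6 103.7  12.   46.9 -31.6] F [-0.7 11.7 -2.6] w -0.0 t 30.4
```

Emit:
jog_arm --angular '[[-0.015,0,0],[-0.015,0,0]]' --linear '[[0,2.6,0],[0,2.8,0]]' --claw '[0,0]'

```text
t: 30.65
tcp_pos: [0.5281, 0.2146, 0.158]
eef_rot: [179.4, -0.4, 7.3]
ft_force: [0.8, 15.1, -5.8]
gripper_width: -0.0001
```

Emit:
jog_arm --angular '[[-0.01,0,0],[-0.01,0,0]]' --linear '[[0,3,0],[0,3,0]]' --claw '[0,0]'

```text
t: 30.9
tcp_pos: [0.5283, 0.2129, 0.1578]
eef_rot: [178.6, -0.4, 7.5]
ft_force: [2.1, 8.9, -4.1]
gripper_width: -0.0001
```

Emit:
jog_arm --angular '[[0.012,0,-0.004],[0.005,0,0]]' --linear '[[0,3,0],[0,3,0]]' --claw '[0,0]'

```text
t: 31.15
tcp_pos: [0.5285, 0.2106, 0.1581]
eef_rot: [179.8, -0.5, 7.9]
ft_force: [-0.4, 11.3, -2.0]
gripper_width: 0.0001
```

Emit:
jog_arm --angular '[[0,0,0],[0,0,0]]' --linear '[[0,3,0],[0,3,0]]' --claw '[0,0]'

```text
t: 31.4
tcp_pos: [0.5288, 0.2084, 0.1581]
eef_rot: [-179.9, -0.5, 8.0]
ft_force: [-0.5, 12.9, -3.5]
gripper_width: -0.0001
```

```bash
python3 -c "
from h import *
gd();plan()"
```

```text
along 101.03707682345109 across 0.4165889099056657
now [0.5288 0.2084 0.1581] [-179.9   -0.5    8. ] j [-14.3  30.5 -18.4 104.1  12.8  46.9 -30.9] F [-0.5 12.9 -3.5] w -0.0001 t 31.4
```

Emit:
jog_arm --angular '[[0,0,0.01],[0,0,0]]' --linear '[[0,3,0],[0,3,0]]' --claw '[0,0]'

```text
t: 31.65
tcp_pos: [0.5291, 0.2065, 0.1582]
eef_rot: [-179.6, -0.6, 7.6]
ft_force: [-0.6, 12.5, -3.2]
gripper_width: 0.0001
```

Emit:
jog_arm --angular '[[0,0,0],[0,0,0]]' --linear '[[0,3,0],[0,3,0]]' --claw '[0,0]'

```text
t: 31.9
tcp_pos: [0.5294, 0.2041, 0.1582]
eef_rot: [-179.3, -0.6, 7.8]
ft_force: [0.2, 10.5, -0.9]
gripper_width: 0.0002
```

```bash
python3 -c "
from h import *
gd();plan()"
```

```text
along 96.74067820228126 across 0.49500402706511787
now [0.5294 0.2041 0.1582] [-179.3   -0.6    7.8] j [-13.3  30.3 -18.6 104.5  12.3  46.4 -30.2] F [ 0.2 10.5 -0.9] w 0.0002 t 31.9
```

Emit:
jog_arm --angular '[[0,0,0]]' --linear '[[0,2.8,0]]' --claw '[0]'

```text
t: 32.02
tcp_pos: [0.5295, 0.2027, 0.1582]
eef_rot: [-179.2, -0.7, 7.9]
ft_force: [-0.9, 10.6, -0.9]
gripper_width: 0.0
```

Emit:
jog_arm --angular '[[0,0,0]]' --linear '[[0,2.8,0]]' --claw '[0]'

```text
t: 32.15
tcp_pos: [0.5297, 0.2017, 0.1583]
eef_rot: [-179.1, -0.7, 8.0]
ft_force: [0.1, 11.8, -1.5]
gripper_width: 0.0004
```

```bash
python3 - <<'E'
from h import *
gd();plan();im,P,n,T=grab('scene','s8')
c=np.array([.5405,.108]);y=np.array([-np.sin(np.radians(6.9)),np.cos(np.radians(6.9))])
cv2.imwrite('pics/s8c.png',cv2.resize(im[225:345,260:420,::-1],(800,600),interpolation=cv2.INTER_CUBIC))
E
```

```text
along 94.29726305315418 across 0.5046817632876412
now [0.5297 0.2017 0.1583] [-179.1   -0.7    8. ] j [-12.8  30.2 -18.8 104.6  12.1  46.1 -29.6] F [ 0.1 11.8 -1.5] w 0.0004 t 32.15
```

Emit:
jog_arm --angular '[[0,0,0],[0,0,0]]' --linear '[[0,2.8,0],[0,2.8,0]]' --claw '[0,0]'

```text
t: 32.45
tcp_pos: [0.5299, 0.1996, 0.1583]
eef_rot: [-178.8, -0.8, 8.1]
ft_force: [-1.2, 11.2, -2.5]
gripper_width: -0.0
```

Emit:
jog_arm --angular '[[0,0,0],[0,0,0]]' --linear '[[0,2.8,0],[0,2.8,0]]' --claw '[0,0]'

```text
t: 32.7
tcp_pos: [0.53, 0.1989, 0.1584]
eef_rot: [-178.5, -0.8, 8.3]
ft_force: [-1.3, 19.9, -2.8]
gripper_width: -0.0001
```

```bash
python3 -c "
from h import *
gd();plan()"
```

```text
along 91.46735719826115 across 0.46429996717138605
now [0.53   0.1989 0.1584] [-178.5   -0.8    8.3] j [-11.9  30.1 -19.2 104.9  11.7  45.7 -28.4] F [-1.3 19.9 -2.8] w -0.0001 t 32.7
```

Stalled at the hard stop (20 N). I now back off slowly; contact should vanish after about 4 mm if it latched.

Emit:
jog_arm --angular '[[0,0,0],[0,0,0],[0,0,0]]' --linear '[[0,-1,0],[0,-2,0],[0,-2,0]]' --claw '[0,0,0]'

```text
t: 33.08
tcp_pos: [0.5288, 0.2055, 0.1583]
eef_rot: [-178.3, -0.8, 8.4]
ft_force: [-0.0, -0.9, -0.3]
gripper_width: 0.0002
```

Emit:
jog_arm --angular '[[0,0,0],[0,0,0],[0,0,0]]' --linear '[[0,-2,0],[0,-2,0],[0,-1,0]]' --claw '[0,0,0]'

```text
t: 33.45
tcp_pos: [0.5279, 0.2099, 0.1583]
eef_rot: [-178.4, -0.8, 8.4]
ft_force: [0.9, -0.4, -0.4]
gripper_width: 0.0001
```

```bash
python3 -c "
from h import *
gd();plan()"
```

```text
along 102.63625939070812 across -0.22985909729057497
now [0.5279 0.2099 0.1583] [-178.4   -0.8    8.4] j [-13.   30.3 -19.3 104.6  11.7  45.8 -29.4] F [ 0.9 -0.4 -0.4] w 0.0001 t 33.45
```

Emit:
jog_arm --angular '[[0,0,0],[0,0,0],[0,0,0],[0,0,0],[0,0,0]]' --linear '[[0,-15,0],[0,-30,0],[0,-40,0],[0,-40,-30],[0,-30,-40]]' --claw '[0,0,0,0,0]'

```text
t: 34.08
tcp_pos: [0.5024, 0.3666, 0.2319]
eef_rot: [-178.5, -0.5, 8.2]
ft_force: [0.5, 0.3, 0.0]
gripper_width: -0.0001
```

Emit:
jog_arm --angular '[[0,0,0],[0,0,0],[0,0,0],[0,0,0]]' --linear '[[0,-20,-50],[0,0,-50],[0,0,0],[0,0,0]]' --claw '[0,0,0,0]'

```text
t: 34.58
tcp_pos: [0.4951, 0.3914, 0.3379]
eef_rot: [-178.3, -0.6, 8.6]
ft_force: [0.2, 0.2, -0.8]
gripper_width: -0.0
```

```bash
python3 - <<'E'
from h import *
im,P,n,T=grab('scene','s9');gd();plan()
c=np.array([.5405,.108]);y=np.array([-np.sin(np.radians(6.9)),np.cos(np.radians(6.9))]);x=np.array([y[1],-y[0]])
im2,P2,_,_=grab('side','s9b')
for Q,w in((P,(240,345,270,400)),(P2,(90,215,170,310))):
    q=Q[w[0]:w[1],w[2]:w[3]].reshape(-1,3);a=(q[:,:2]-c)@y*1000;b=(q[:,:2]-c)@x*1000
    k=(q[:,2]>.215)&(q[:,2]<.228)&(abs(b)<60)&(a>10);print('handle along (35 when shut)',np.median(a[k]),k.sum())
A=cv2.resize(im[225:345,260:400,::-1],(440,377),interpolation=cv2.INTER_CUBIC);B=cv2.resize(im2[90:220,180:320,::-1],(360,334),interpolation=cv2.INTER_CUBIC)
C=np.zeros((377,800,3),np.uint8);C[:,:440]=A;C[:334,440:]=B;cv2.imwrite('pics/final.png',C)
E
```

```text
along 286.78774320382536 across -10.83858315730304
now [0.4953 0.3914 0.3381] [-178.3   -0.7    8.6] j [-29.1  25.9 -21.   83.2   8.6  71.  -42.1] F [-0.3 -0.1 -0.1] w 0.0002 t 34.62
handle along (35 when shut) 34.1575730133073 170
handle along (35 when shut) 29.85291451332409 122
```

View pics/final.png

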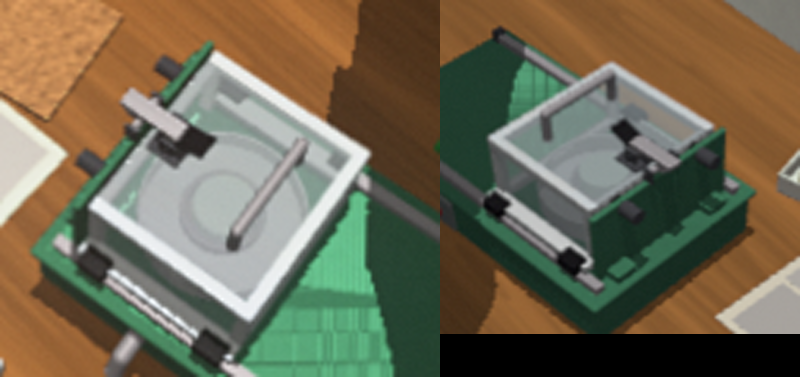

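The guard is shut. Its handle is at 34 and 30 mm in the two views, where 35 is expected shut and 48 if it had not latched. The hook is over the keeper and the blank is visible in the chuck. The arm is clear, so I hand in.

```bash
python3 -c "
from h import *
print(robot.close_job())"
```

```text
the job is handed in; nothing more can be done
None
```

The job is done and handed in at about 35 s of the 72 s allowed; the interface gave no verdict.

- **Cork pad:** I took the smaller blank out of the rack by its faces. I tilted it until its far edge rested on the cork, let go, and slid the fingers out from under it. In the last step the near edge settled onto the cork by an estimated 14 mm at most. The camera then showed it flat.
- **Chuck:** I took it again by its rim and lowered it level until it touched the chuck floor at the expected height, with about 13 N. After release it sat level, with its centre within about 0.5 mm of the chuck's centre.
- **Guard:** I pushed it slowly shut to its hard stop, with a reading of at most 20 N. When I backed off, it did not follow.
- **Last checks:** The handle measured 34 mm (scene camera) and 30 mm (side camera) from the chuck's centre. About 35 mm means latched and 48 mm means thrown back. The two views differ by 4 mm, but both show it shut. The hook shows over the keeper and the blank is still in the chuck. The arm was clear and its force reading near zero.

I did not look again at the larger blank, the jars and the lap at the end. The arm stayed clear of them, and they had not moved in any earlier picture.

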